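# Load the carrying rack with the drained cut tiles in laying order

### The arm

A 7-joint arm with a two-finger parallel gripper is mounted at the origin on the work surface. World frame = base frame: x ahead of the robot, y to its left, z up, the work surface at z = 0. Lengths are in m, angles in rad, forces in N, time in s.
With the tool pointing down it reaches from about 0.425 to 0.875 m from the base axis. Payload 4.7 kg.
Tool frame: the origin (TCP) lies midway between the tips of the shut fingers; the grasp point (between the pads) lies 19 mm behind it (ctrl.grip_point_offset is the distance from the TCP to the grasp point, in m); z points along the fingers, y is the line along which they close (so a half turn about z gives the same grasp; the last joint's range is limited). The gripper opens to 87 mm and grips with 3 to 60 N. Pads are 19 mm wide; open, the fingers measure 117 mm over their backs; the gripper's body (75 mm by 190 mm) begins 51 mm behind the grasp point.
Start: joints at [-1.276, 0.321, -0.07, 1.45, 0.023, 1.371, -0.057], TCP at [0.18, 0.625, 0.223] pointing down, gripper open.
Joint ranges: [-2.86, 2.86], [-0.3, 2.09], [-1.38, 1.24], [0.06, 2.45], [-1.56, 4.7], [0.09, 2.05], [-2.69, 2.69]. Speed limits (rad/s): [2.57, 2.57, 3.14, 3.14, 3.14, 3.14, 3.14].

### API

Orientations are given as a rotation vector (axis times angle).
In Python, from bench import ctrl gives the robot as it stands. The module is installed in compiled form; this text tells all that it offers.
- The arm moves only by the shell command python3 -m handwheel 'ROWS' [OPENING] [FORCE]. ROWS is JSON, a list of rows, each an object of numbers: "x", "y", "z": the shift along the tool's x, y, z in m; "wx", "wy", "wz": the turn, a rotation vector about the tool's x, y, z in degrees. A call has 1 to 10 rows; each row is the pose to reach, as a shift and turn from the pose commanded when the call began, along the tool's axes at that moment; what a row does not reach only later rows make up. A row lasts 1/12 s, in which the tool goes at most 41.7 mm and 7.16 degrees, less where a joint would pass 70% of its speed; a pose out of reach is approached as far as the arm can. A call with a gripper value outside its range is refused whole. OPENING is the finger opening in m, from 0 to 0.087, set as the call begins (- or left out, the last holds). The fingers move at their own pace and stop on an object; FORCE is the grip in N (left out, the last holds). Time passes only in rows, so rows that repeat a pose let the fingers close. It gives the time, the measured TCP pose, the force, the opening and the grip force at its end, in the units of the state.
- ctrl.get_state(): the state, without advancing time (a new reading comes with each control period).
- ctrl.get_image(name): name is "side" or "top"; returns a dict with "image" (400x640x3 uint8, red, green, blue), "K" (3x3 intrinsics, pixels), "world_to_cam" (4x4, takes a point from world to camera coordinates). Camera axes: x right, y down, z forward; pixel columns grow to the right and rows downward; lengths in m; the calibration is good to about 2 mm. A picture is of the moment at which its call begins. There is no depth.
- ctrl.close_job(): hands the job in; it is judged then, once.
The state is a dict: "time": time; "joint_positions": joint angles; "qd": joint speeds; "joint_torque": joint torques, N m; "position": TCP position; "tool_rot": TCP orientation; "ft_force": force on the tool from outside, world axes, zero at the start; "torque": the same for the moment, N m; "grip_width": opening from 0.0 (shut) to 1.0 (fully open); "grip_force": force on a finger pad.
Only numpy, scipy, OpenCV 4.12 (cv2) and the standard library are available. Lean on these libraries where they do the work, as an engineer would, in place of code of your own. Each camera call takes 0.05 s, during which the arm holds its last target. There are 200 camera calls.

### The job

The four cut terracotta tiles standing in the steel draining rack are in laying order, starting at the spout. Move them one at a time to the wooden carrying rack in the same order, starting at the tall board with the hand slot (the tile in the bay nearest the spout goes to the bay nearest the hand slot, and so on), each standing upright and square in its own bay, set down gently and not dropped. Leave the spacer tub and the rubbing stone where they are.

Things in the scene. Friction and masses are not known exactly. Their poses are not given: they have to be found in the camera images.
- tile_44: Loose cut terracotta tile 44 mm wide, 16 mm thick, 100 mm high, standing on edge in the draining rack. Origin at the centre of its underside; x along its 44 mm width, y through its 16 mm thickness, z up. Told from the other cut tiles by its width alone.
- tile_60: Loose cut terracotta tile 60 mm wide, 16 mm thick, 100 mm high, standing on edge in the draining rack. Origin at the centre of its underside; x along its 60 mm width, y through its 16 mm thickness, z up. Told from the other cut tiles by its width alone.
- tile_76: Loose cut terracotta tile 76 mm wide, 16 mm thick, 100 mm high, standing on edge in the draining rack. Origin at the centre of its underside; x along its 76 mm width, y through its 16 mm thickness, z up. Told from the other cut tiles by its width alone.
- tile_92: Loose cut terracotta tile 92 mm wide, 16 mm thick, 100 mm high, standing on edge in the draining rack. Origin at the centre of its underside; x along its 92 mm width, y through its 16 mm thickness, z up. Told from the other cut tiles by its width alone.
- drain_rack: Fixed steel draining tray, 130 x 226 mm (x, y), spout lip in the middle of the +y end. Origin under its centre at table height. Bays 1 to 4 at y = +81 (by the spout), +27, -27, -81 mm, x = 0; tiles stand on the floor at z = 20 mm, width along x. Between bays 5 mm wire hoops to z = 60, 49 mm free between them. Each bay starts with one tile, in any order, within 5 mm along y and 8 mm along x.
- carry_rack: Fixed plywood carrying rack, empty at first, 130 x 228 mm (x, y). At +y a tall end board with hand slot, top at z = 125; at -y a steel bail. Origin under its centre at table height. Bays 1 to 4 at y = +81 (by the hand slot), +27, -27, -81 mm, x = 0; tiles stand on the floor at z = 20 mm, width along x. 12 mm dividers to z = 58, 42 mm free between; side rails to z = 40, 118 mm apart.
- spacer_tub: Loose round grey plastic tub of tile spacers, 72 mm across, 56 mm high, standing between the racks; to be left alone. Origin at the centre of its underside.
- rubbing_stone: Loose rubbing stone, 50 x 110 mm (x, y), 44 mm high with its wooden grip, lying between the racks towards the robot; to be left alone. Origin at the centre of its underside.
Not all that is in view belongs to the job. What is shaped like the tile_76 but yellow is not meant. What is shaped like the tile_44 but white is not meant.

How it is judged:
At the end, for the whole second after the job is handed in: Each bay of the carrying rack holds one cut tile on its floor (5 mm), in the draining rack's order, 15 mm from the bay's centre along the row, 42 mm across, upright within 0.12 rad, square within 0.3 rad, released and at rest; spacer tub and rubbing stone within 20 mm of their places (((y of tile_44 in the frame of carry_rack between 0.066 and 0.096 m and x of tile_44 in the frame of carry_rack between -0.042 and 0.042 m and z of tile_44 in the frame of carry_rack between 0.015 and 0.025 m and angle between tile_44's own z axis and vertical below 0.12 rad and angle between the y axis of tile_44 and the y axis of carry_rack, either way round below 0.3 rad) or (y of tile_60 in the frame of carry_rack between 0.066 and 0.096 m and x of tile_60 in the frame of carry_rack between -0.042 and 0.042 m and z of tile_60 in the frame of carry_rack between 0.015 and 0.025 m and angle between tile_60's own z axis and vertical below 0.12 rad and angle between the y axis of tile_60 and the y axis of carry_rack, either way round below 0.3 rad) or (y of tile_76 in the frame of carry_rack between 0.066 and 0.096 m and x of tile_76 in the frame of carry_rack between -0.042 and 0.042 m and z of tile_76 in the frame of carry_rack between 0.015 and 0.025 m and angle between tile_76's own z axis and vertical below 0.12 rad and angle between the y axis of tile_76 and the y axis of carry_rack, either way round below 0.3 rad) or (y of tile_92 in the frame of carry_rack between 0.066 and 0.096 m and x of tile_92 in the frame of carry_rack between -0.042 and 0.042 m and z of tile_92 in the frame of carry_rack between 0.015 and 0.025 m and angle between tile_92's own z axis and vertical below 0.12 rad and angle between the y axis of tile_92 and the y axis of carry_rack, either way round below 0.3 rad)) and ((y of tile_44 in the frame of carry_rack between 0.012 and 0.042 m and x of tile_44 in the frame of carry_rack between -0.042 and 0.042 m and z of tile_44 in the frame of carry_rack between 0.015 and 0.025 m and angle between tile_44's own z axis and vertical below 0.12 rad and angle between the y axis of tile_44 and the y axis of carry_rack, either way round below 0.3 rad) or (y of tile_60 in the frame of carry_rack between 0.012 and 0.042 m and x of tile_60 in the frame of carry_rack between -0.042 and 0.042 m and z of tile_60 in the frame of carry_rack between 0.015 and 0.025 m and angle between tile_60's own z axis and vertical below 0.12 rad and angle between the y axis of tile_60 and the y axis of carry_rack, either way round below 0.3 rad) or (y of tile_76 in the frame of carry_rack between 0.012 and 0.042 m and x of tile_76 in the frame of carry_rack between -0.042 and 0.042 m and z of tile_76 in the frame of carry_rack between 0.015 and 0.025 m and angle between tile_76's own z axis and vertical below 0.12 rad and angle between the y axis of tile_76 and the y axis of carry_rack, either way round below 0.3 rad) or (y of tile_92 in the frame of carry_rack between 0.012 and 0.042 m and x of tile_92 in the frame of carry_rack between -0.042 and 0.042 m and z of tile_92 in the frame of carry_rack between 0.015 and 0.025 m and angle between tile_92's own z axis and vertical below 0.12 rad and angle between the y axis of tile_92 and the y axis of carry_rack, either way round below 0.3 rad)) and ((y of tile_44 in the frame of carry_rack between -0.042 and -0.012 m and x of tile_44 in the frame of carry_rack between -0.042 and 0.042 m and z of tile_44 in the frame of carry_rack between 0.015 and 0.025 m and angle between tile_44's own z axis and vertical below 0.12 rad and angle between the y axis of tile_44 and the y axis of carry_rack, either way round below 0.3 rad) or (y of tile_60 in the frame of carry_rack between -0.042 and -0.012 m and x of tile_60 in the frame of carry_rack between -0.042 and 0.042 m and z of tile_60 in the frame of carry_rack between 0.015 and 0.025 m and angle between tile_60's own z axis and vertical below 0.12 rad and angle between the y axis of tile_60 and the y axis of carry_rack, either way round below 0.3 rad) or (y of tile_76 in the frame of carry_rack between -0.042 and -0.012 m and x of tile_76 in the frame of carry_rack between -0.042 and 0.042 m and z of tile_76 in the frame of carry_rack between 0.015 and 0.025 m and angle between tile_76's own z axis and vertical below 0.12 rad and angle between the y axis of tile_76 and the y axis of carry_rack, either way round below 0.3 rad) or (y of tile_92 in the frame of carry_rack between -0.042 and -0.012 m and x of tile_92 in the frame of carry_rack between -0.042 and 0.042 m and z of tile_92 in the frame of carry_rack between 0.015 and 0.025 m and angle between tile_92's own z axis and vertical below 0.12 rad and angle between the y axis of tile_92 and the y axis of carry_rack, either way round below 0.3 rad)) and ((y of tile_44 in the frame of carry_rack between -0.096 and -0.066 m and x of tile_44 in the frame of carry_rack between -0.042 and 0.042 m and z of tile_44 in the frame of carry_rack between 0.015 and 0.025 m and angle between tile_44's own z axis and vertical below 0.12 rad and angle between the y axis of tile_44 and the y axis of carry_rack, either way round below 0.3 rad) or (y of tile_60 in the frame of carry_rack between -0.096 and -0.066 m and x of tile_60 in the frame of carry_rack between -0.042 and 0.042 m and z of tile_60 in the frame of carry_rack between 0.015 and 0.025 m and angle between tile_60's own z axis and vertical below 0.12 rad and angle between the y axis of tile_60 and the y axis of carry_rack, either way round below 0.3 rad) or (y of tile_76 in the frame of carry_rack between -0.096 and -0.066 m and x of tile_76 in the frame of carry_rack between -0.042 and 0.042 m and z of tile_76 in the frame of carry_rack between 0.015 and 0.025 m and angle between tile_76's own z axis and vertical below 0.12 rad and angle between the y axis of tile_76 and the y axis of carry_rack, either way round below 0.3 rad) or (y of tile_92 in the frame of carry_rack between -0.096 and -0.066 m and x of tile_92 in the frame of carry_rack between -0.042 and 0.042 m and z of tile_92 in the frame of carry_rack between 0.015 and 0.025 m and angle between tile_92's own z axis and vertical below 0.12 rad and angle between the y axis of tile_92 and the y axis of carry_rack, either way round below 0.3 rad)) and linear speed of each of tile_44, tile_60, tile_76, tile_92 below 0.02 m/s and angular speed of each of tile_44, tile_60, tile_76, tile_92 below 0.1 rad/s and distance of each of spacer_tub, rubbing_stone from where it was at the start of the episode below 0.02 m); the robot touches nothing.
It fails at once if two tiles off the racks' floors at once (they are moved one at a time) (((height (world z) of tile_60 below 0.012 m or height (world z) of tile_60 above 0.045 m) and (height (world z) of tile_44 below 0.012 m or height (world z) of tile_44 above 0.045 m)) or ((height (world z) of tile_76 below 0.012 m or height (world z) of tile_76 above 0.045 m) and (height (world z) of tile_44 below 0.012 m or height (world z) of tile_44 above 0.045 m)) or ((height (world z) of tile_76 below 0.012 m or height (world z) of tile_76 above 0.045 m) and (height (world z) of tile_60 below 0.012 m or height (world z) of tile_60 above 0.045 m)) or ((height (world z) of tile_92 below 0.012 m or height (world z) of tile_92 above 0.045 m) and (height (world z) of tile_44 below 0.012 m or height (world z) of tile_44 above 0.045 m)) or ((height (world z) of tile_92 below 0.012 m or height (world z) of tile_92 above 0.045 m) and (height (world z) of tile_60 below 0.012 m or height (world z) of tile_60 above 0.045 m)) or ((height (world z) of tile_92 below 0.012 m or height (world z) of tile_92 above 0.045 m) and (height (world z) of tile_76 below 0.012 m or height (world z) of tile_76 above 0.045 m))).
It fails at once if a bay of the carrying rack filled while the matching bay of the draining rack (counted from hand slot and spout) still holds its tile: wrong order ((((y of tile_44 in the frame of drain_rack between 0.056 and 0.106 m and x of tile_44 in the frame of drain_rack between -0.06 and 0.06 m and z of tile_44 in the frame of drain_rack below 0.045 m) or (y of tile_60 in the frame of drain_rack between 0.056 and 0.106 m and x of tile_60 in the frame of drain_rack between -0.06 and 0.06 m and z of tile_60 in the frame of drain_rack below 0.045 m) or (y of tile_76 in the frame of drain_rack between 0.056 and 0.106 m and x of tile_76 in the frame of drain_rack between -0.06 and 0.06 m and z of tile_76 in the frame of drain_rack below 0.045 m) or (y of tile_92 in the frame of drain_rack between 0.056 and 0.106 m and x of tile_92 in the frame of drain_rack between -0.06 and 0.06 m and z of tile_92 in the frame of drain_rack below 0.045 m)) and ((y of tile_44 in the frame of carry_rack between 0.056 and 0.106 m and x of tile_44 in the frame of carry_rack between -0.06 and 0.06 m and z of tile_44 in the frame of carry_rack below 0.045 m) or (y of tile_60 in the frame of carry_rack between 0.056 and 0.106 m and x of tile_60 in the frame of carry_rack between -0.06 and 0.06 m and z of tile_60 in the frame of carry_rack below 0.045 m) or (y of tile_76 in the frame of carry_rack between 0.056 and 0.106 m and x of tile_76 in the frame of carry_rack between -0.06 and 0.06 m and z of tile_76 in the frame of carry_rack below 0.045 m) or (y of tile_92 in the frame of carry_rack between 0.056 and 0.106 m and x of tile_92 in the frame of carry_rack between -0.06 and 0.06 m and z of tile_92 in the frame of carry_rack below 0.045 m))) or (((y of tile_44 in the frame of drain_rack between 0.002 and 0.052 m and x of tile_44 in the frame of drain_rack between -0.06 and 0.06 m and z of tile_44 in the frame of drain_rack below 0.045 m) or (y of tile_60 in the frame of drain_rack between 0.002 and 0.052 m and x of tile_60 in the frame of drain_rack between -0.06 and 0.06 m and z of tile_60 in the frame of drain_rack below 0.045 m) or (y of tile_76 in the frame of drain_rack between 0.002 and 0.052 m and x of tile_76 in the frame of drain_rack between -0.06 and 0.06 m and z of tile_76 in the frame of drain_rack below 0.045 m) or (y of tile_92 in the frame of drain_rack between 0.002 and 0.052 m and x of tile_92 in the frame of drain_rack between -0.06 and 0.06 m and z of tile_92 in the frame of drain_rack below 0.045 m)) and ((y of tile_44 in the frame of carry_rack between 0.002 and 0.052 m and x of tile_44 in the frame of carry_rack between -0.06 and 0.06 m and z of tile_44 in the frame of carry_rack below 0.045 m) or (y of tile_60 in the frame of carry_rack between 0.002 and 0.052 m and x of tile_60 in the frame of carry_rack between -0.06 and 0.06 m and z of tile_60 in the frame of carry_rack below 0.045 m) or (y of tile_76 in the frame of carry_rack between 0.002 and 0.052 m and x of tile_76 in the frame of carry_rack between -0.06 and 0.06 m and z of tile_76 in the frame of carry_rack below 0.045 m) or (y of tile_92 in the frame of carry_rack between 0.002 and 0.052 m and x of tile_92 in the frame of carry_rack between -0.06 and 0.06 m and z of tile_92 in the frame of carry_rack below 0.045 m))) or (((y of tile_44 in the frame of drain_rack between -0.052 and -0.002 m and x of tile_44 in the frame of drain_rack between -0.06 and 0.06 m and z of tile_44 in the frame of drain_rack below 0.045 m) or (y of tile_60 in the frame of drain_rack between -0.052 and -0.002 m and x of tile_60 in the frame of drain_rack between -0.06 and 0.06 m and z of tile_60 in the frame of drain_rack below 0.045 m) or (y of tile_76 in the frame of drain_rack between -0.052 and -0.002 m and x of tile_76 in the frame of drain_rack between -0.06 and 0.06 m and z of tile_76 in the frame of drain_rack below 0.045 m) or (y of tile_92 in the frame of drain_rack between -0.052 and -0.002 m and x of tile_92 in the frame of drain_rack between -0.06 and 0.06 m and z of tile_92 in the frame of drain_rack below 0.045 m)) and ((y of tile_44 in the frame of carry_rack between -0.052 and -0.002 m and x of tile_44 in the frame of carry_rack between -0.06 and 0.06 m and z of tile_44 in the frame of carry_rack below 0.045 m) or (y of tile_60 in the frame of carry_rack between -0.052 and -0.002 m and x of tile_60 in the frame of carry_rack between -0.06 and 0.06 m and z of tile_60 in the frame of carry_rack below 0.045 m) or (y of tile_76 in the frame of carry_rack between -0.052 and -0.002 m and x of tile_76 in the frame of carry_rack between -0.06 and 0.06 m and z of tile_76 in the frame of carry_rack below 0.045 m) or (y of tile_92 in the frame of carry_rack between -0.052 and -0.002 m and x of tile_92 in the frame of carry_rack between -0.06 and 0.06 m and z of tile_92 in the frame of carry_rack below 0.045 m))) or (((y of tile_44 in the frame of drain_rack between -0.106 and -0.056 m and x of tile_44 in the frame of drain_rack between -0.06 and 0.06 m and z of tile_44 in the frame of drain_rack below 0.045 m) or (y of tile_60 in the frame of drain_rack between -0.106 and -0.056 m and x of tile_60 in the frame of drain_rack between -0.06 and 0.06 m and z of tile_60 in the frame of drain_rack below 0.045 m) or (y of tile_76 in the frame of drain_rack between -0.106 and -0.056 m and x of tile_76 in the frame of drain_rack between -0.06 and 0.06 m and z of tile_76 in the frame of drain_rack below 0.045 m) or (y of tile_92 in the frame of drain_rack between -0.106 and -0.056 m and x of tile_92 in the frame of drain_rack between -0.06 and 0.06 m and z of tile_92 in the frame of drain_rack below 0.045 m)) and ((y of tile_44 in the frame of carry_rack between -0.106 and -0.056 m and x of tile_44 in the frame of carry_rack between -0.06 and 0.06 m and z of tile_44 in the frame of carry_rack below 0.045 m) or (y of tile_60 in the frame of carry_rack between -0.106 and -0.056 m and x of tile_60 in the frame of carry_rack between -0.06 and 0.06 m and z of tile_60 in the frame of carry_rack below 0.045 m) or (y of tile_76 in the frame of carry_rack between -0.106 and -0.056 m and x of tile_76 in the frame of carry_rack between -0.06 and 0.06 m and z of tile_76 in the frame of carry_rack below 0.045 m) or (y of tile_92 in the frame of carry_rack between -0.106 and -0.056 m and x of tile_92 in the frame of carry_rack between -0.06 and 0.06 m and z of tile_92 in the frame of carry_rack below 0.045 m)))).
It fails at once if a tile dropped: moving faster than 0.6 m/s while no finger touches it ((contact force between the fingers and tile_44 below 0.05 N and linear speed of tile_44 above 0.6 m/s) or (contact force between the fingers and tile_60 below 0.05 N and linear speed of tile_60 above 0.6 m/s) or (contact force between the fingers and tile_76 below 0.05 N and linear speed of tile_76 above 0.6 m/s) or (contact force between the fingers and tile_92 below 0.05 N and linear speed of tile_92 above 0.6 m/s)).
It fails at once if the spacer tub or the rubbing stone pushed more than 20 mm from its place (distance of any of spacer_tub, rubbing_stone from where it was at the start of the episode above 0.02 m).
It also fails if it takes over 112 s, if anything falls off the work surface, if the arm or the gripper's body presses on something with over 40 N, if the wrist force passes 120 N, or if a joint passes its speed limit or range.

## Working session

There is one attempt and no reset: what is moved stays moved. The work goes in short steps, Python scripts to look and compute and a shell command to move; the robot and the scene stay as the last step left them, time stands still between calls to the robot, and variables do not carry over. Pictures are saved under pics/ and viewed, at most 14 in all, crops included, and the job is handed in when it is done.

```bash
mkdir -p pics
python3 - <<'E'
from bench import ctrl
import cv2
s=ctrl.get_state(); print({k:s[k] for k in ("time","position","tool_rot","grip_width","ft_force")})
for n in ("side","top"):
    d=ctrl.get_image(n); cv2.imwrite(f"pics/{n}0.png",cv2.cvtColor(d["image"],cv2.COLOR_RGB2BGR)); print(n,d["K"],d["world_to_cam"])
E
```

```text
{'time': 0.0, 'position': array([0.18002937, 0.62399606, 0.22145487]), 'tool_rot': array([-4.39570572e-01, -3.11050291e+00,  2.99475981e-03]), 'grip_width': 0.9994549431478491, 'ft_force': array([ 0.22202663, -0.06593811,  0.08568077])}
side [[469.64968093   0.         313.81673264]
 [  0.         469.64968093 212.09563465]
 [  0.           0.           1.        ]] [[-0.85527382 -0.51817349  0.00171182  0.4721911 ]
 [-0.38245321  0.62902418 -0.67679991  0.24417651]
 [ 0.349623   -0.57950393 -0.73616503  0.78388467]
 [ 0.          0.          0.          1.        ]]
top [[400.20818802   0.         314.50480596]
 [  0.         400.20818802 201.8611135 ]
 [  0.           0.           1.        ]] [[-0.01407058 -0.99973338 -0.01830825  0.0084355 ]
 [-0.98523985  0.01698595 -0.17033471  0.51701952]
 [ 0.17060027  0.0156413  -0.98521617  0.92546761]
 [ 0.          0.          0.          1.        ]]
```

View pics/side0.png

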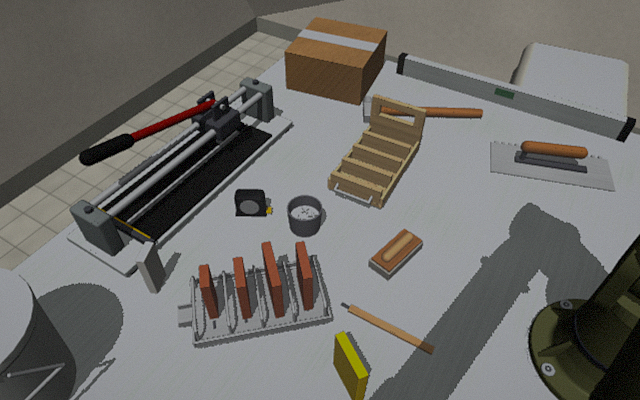

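View pics/top0.png

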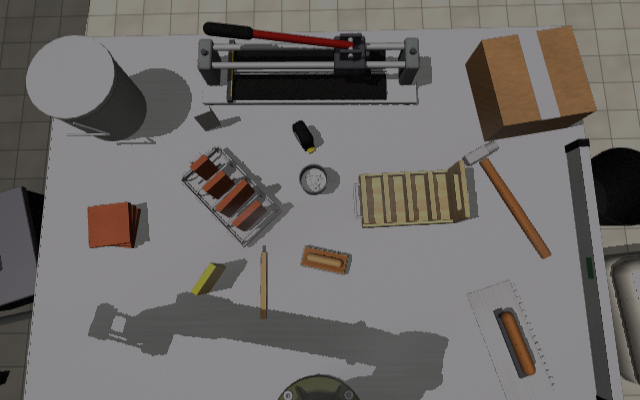

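```bash
cat > h.py <<'E'
import numpy as np, cv2
from bench import ctrl
def grab(n,name=None):
    d=ctrl.get_image(n)
    if name: cv2.imwrite(f"pics/{name}.png",cv2.cvtColor(d["image"],cv2.COLOR_RGB2BGR))
    return d
def ray(d,uv,z):
    uv=np.atleast_2d(np.asarray(uv,float)); R=d["world_to_cam"][:3,:3]; t=d["world_to_cam"][:3,3]
    c=-R.T@t; r=(np.c_[uv,np.ones(len(uv))]@np.linalg.inv(d["K"]).T)@R
    return c+r*((z-c[2])/r[:,2])[:,None]
def proj(d,P):
    P=np.atleast_2d(P); q=P@d["world_to_cam"][:3,:3].T+d["world_to_cam"][:3,3]; q=q@d["K"].T
    return q[:,:2]/q[:,2:]
def crop(d,x0,y0,w,h,s,name):
    im=cv2.cvtColor(d["image"],cv2.COLOR_RGB2BGR)[y0:y0+h,x0:x0+w]
    cv2.imwrite(f"pics/{name}.png",cv2.resize(im,None,fx=s,fy=s,interpolation=cv2.INTER_CUBIC))
E
python3 - <<'E'
from h import *
d=grab("top"); im=d["image"]
a=cv2.resize(im[140:255,170:290],None,fx=5,fy=5,interpolation=cv2.INTER_CUBIC)
cv2.imwrite("pics/cropA.png",a[:,:,::-1])
crop(d,345,150,135,90,5.9,"cropB")
h=cv2.cvtColor(im,cv2.COLOR_RGB2HSV)
m=((h[...,0]<10)&(h[...,1]>110)).astype(np.uint8); m[:140]=0;m[255:]=0;m[:,:170]=0;m[:,290:]=0
v=h[...,2][m>0]; print(np.histogram(v,10))
E
```

```text
(array([627,  35,  17,  11,  20,  21,  24,  25,  62, 639]), array([ 28. ,  38.1,  48.2,  58.3,  68.4,  78.5,  88.6,  98.7, 108.8,
       118.9, 129. ]))
```

View pics/cropA.png

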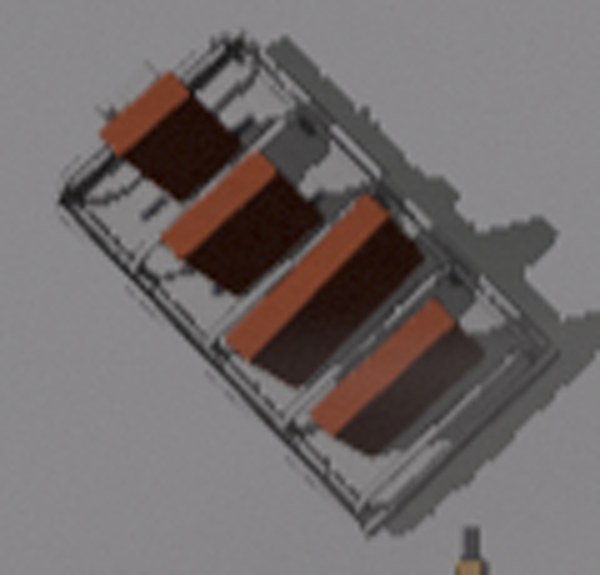

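View pics/cropB.png

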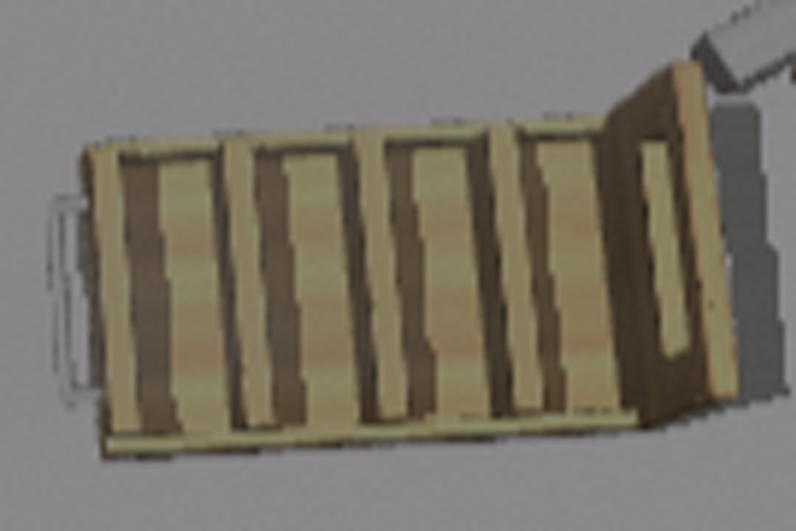

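The pictures show the drain rack at top-view px (183–280, 150–243) with its spout at the upper left (side view px 185,317). From the spout the tiles run narrow, wider, widest, medium. The carry rack is at px (357–470, 165–228), with the tall board on the right. Next I'll turn these into positions.

Run:
```python
from h import *
from scipy.spatial.transform import Rotation as Rn
d=grab("top"); im=d["image"]
h=cv2.cvtColor(im,cv2.COLOR_RGB2HSV)
m=((h[...,0]<12)&(h[...,1]>90)&(h[...,2]>85)).astype(np.uint8); m[:140]=0;m[255:]=0;m[:,:170]=0;m[:,290:]=0
n,l,st,c=cv2.connectedComponentsWithStats(m)
for i in range(1,n):
    if st[i,4]<40: continue
    ys,xs=np.where(l==i); P=ray(d,np.c_[xs,ys],0.12)
    r=cv2.minAreaRect((P[:,:2]*1000).astype(np.float32)); cov=np.cov(P[:,:2].T); w,v=np.linalg.eigh(cov)
    print("tile",P[:,:2].mean(0).round(4),"minrect",np.round(r[1],1),"len/th from cov",np.sqrt(12*w[::-1]).round(4),"long axis deg",np.degrees(np.arctan2(v[1,1],v[0,1])).round(1),"base r",np.hypot(*P[:,:2].mean(0)).round(3))
def B(p): return np.array(p)/5.9+[345-.4,150-.4]
for nm,a,b,z in [("d34",(237,145),(262,425),.058),("d23",(370,135),(392,415),.058),("d12",(503,128),(530,408),.058),("board",(685,62),(725,398),.125)]:
    P=ray(d,[B(a),B(b)],z)[:,:2]; e=P[0]-P[1]; print(nm,P.mean(0).round(4),"len",np.linalg.norm(e).round(4),"dir deg",np.degrees(np.arctan2(e[1],e[0])).round(1))
s=ctrl.get_state(); print(Rn.from_rotvec(s["tool_rot"]).as_matrix().round(3),s["joint_positions"].round(3))
```

```text
tile [0.6003 0.2633] minrect [14.6 42.1] len/th from cov [0.0433 0.0149] long axis deg 132.2 base r 0.656
tile [0.5571 0.228 ] minrect [14.7 59. ] len/th from cov [0.0594 0.0149] long axis deg 133.2 base r 0.602
tile [0.5229 0.1869] minrect [14.8 91.3] len/th from cov [0.0913 0.0148] long axis deg 136.0 base r 0.555
tile [0.4814 0.1522] minrect [15.7 75.1] len/th from cov [0.0757 0.0155] long axis deg 133.0 base r 0.505
d34 [ 0.5219 -0.1726] len 0.1153 dir deg 2.4
d23 [ 0.5251 -0.2258] len 0.1152 dir deg 1.3
d12 [ 0.527  -0.2804] len 0.1153 dir deg 1.7
board [ 0.5281 -0.3329] len 0.1291 dir deg 2.2
[[-0.961  0.277 -0.   ]
 [ 0.277  0.961 -0.001]
 [-0.    -0.001 -1.   ]] [-1.276  0.322 -0.07   1.451  0.023  1.371 -0.057]
```

```bash
cat > go.py <<'E'
import sys
from h import *
from scipy.spatial.transform import Rotation as Rn
s=ctrl.get_state(); R=Rn.from_rotvec(s["tool_rot"]).as_matrix(); p=s["position"]
X,Y,Z,yaw=map(float,sys.argv[1:5]); a=np.radians(yaw)
y=np.array([np.cos(a),np.sin(a),0]); z=np.array([0,0,-1.]); T=np.c_[np.cross(y,z),y,z]
print("t",round(s["time"],2),"pos",p.round(4),"shift mm",(R.T@(np.array([X,Y,Z])-p)*1000).round(1),"turn deg",np.degrees(Rn.from_matrix(R.T@T).as_rotvec()).round(1),
 "grip",round(s["grip_width"]*87,1),round(s["grip_force"],1),"ft",s["ft_force"].round(1),"j",s["joint_positions"].round(2))
E
python3 go.py .6003 .2633 .22 43.2
```

```text
t 0.2 pos [0.1801 0.6242 0.2219] shift mm [-503.8 -230.3    2.2] turn deg [-0.1  0.  30.7] grip 86.8 0.0 ft [ 0.8  0.1 -0. ] j [-1.28  0.32 -0.07  1.45  0.02  1.37 -0.06]
```

```bash
python3 -m handwheel '[{"x":-0.040,"y":-0.018,"wz":4},{"x":-0.076,"y":-0.035,"wz":8},{"x":-0.112,"y":-0.051,"wz":12},{"x":-0.148,"y":-0.068,"wz":16},{"x":-0.184,"y":-0.084,"wz":20},{"x":-0.220,"y":-0.100,"wz":23},{"x":-0.256,"y":-0.117,"wz":26},{"x":-0.292,"y":-0.133,"wz":28},{"x":-0.328,"y":-0.150,"wz":29},{"x":-0.360,"y":-0.164,"wz":30.7}]' 0.034 20; python3 go.py .6003 .2633 .22 43.2
```

```text
t 0.2 pos [0.1801 0.6242 0.2219] shift mm [-503.8 -230.3    2.2] turn deg [-0.1  0.  30.7] grip 86.8 0.0 ft [ 0.8  0.1 -0. ] j [-1.28  0.32 -0.07  1.45  0.02  1.37 -0.06]invalid input at $[0]: expected keys x, y, z, wx, wy, wz
```

```bash
python3 -m handwheel '[{"x":-0.040,"y":-0.018,"z":0,"wx":0,"wy":0,"wz":4},{"x":-0.076,"y":-0.035,"z":0,"wx":0,"wy":0,"wz":8},{"x":-0.112,"y":-0.051,"z":0,"wx":0,"wy":0,"wz":12},{"x":-0.148,"y":-0.068,"z":0,"wx":0,"wy":0,"wz":16},{"x":-0.184,"y":-0.084,"z":0,"wx":0,"wy":0,"wz":20},{"x":-0.220,"y":-0.100,"z":0,"wx":0,"wy":0,"wz":23},{"x":-0.256,"y":-0.117,"z":0,"wx":0,"wy":0,"wz":26},{"x":-0.292,"y":-0.133,"z":0,"wx":0,"wy":0,"wz":28},{"x":-0.328,"y":-0.150,"z":0,"wx":0,"wy":0,"wz":29},{"x":-0.360,"y":-0.164,"z":0,"wx":0,"wy":0,"wz":30.7}]' 0.034 20; python3 go.py .6003 .2633 .22 43.2
```

```text
time: 1.03
position: [0.4825, 0.3647, 0.2226]
tool_rot: [1.251, 2.881, -0.0]
ft_force: [-0.1, -0.9, 0.6]
grip_width: 0.409
grip_force: 0.0
t 1.03 pos [0.4825 0.3647 0.2226] shift mm [-154.5   16.9    2.7] turn deg [ 0.   0.  -0.1] grip 35.6 0.0 ft [-0.1 -0.9  0.6] j [-0.88  0.22  0.22  1.58 -0.05  1.34  0.1 ]
```

```bash
python3 -m handwheel '[{"x":-0.036,"y":0.004,"z":0,"wx":0,"wy":0,"wz":0},{"x":-0.072,"y":0.008,"z":0,"wx":0,"wy":0,"wz":0},{"x":-0.106,"y":0.012,"z":0,"wx":0,"wy":0,"wz":0},{"x":-0.138,"y":0.016,"z":0.01,"wx":0,"wy":0,"wz":0},{"x":-0.1545,"y":0.017,"z":0.02,"wx":0,"wy":0,"wz":0},{"x":-0.1545,"y":0.017,"z":0.04,"wx":0,"wy":0,"wz":0},{"x":-0.1545,"y":0.017,"z":0.06,"wx":0,"wy":0,"wz":0},{"x":-0.1545,"y":0.017,"z":0.070,"wx":0,"wy":0,"wz":0},{"x":-0.1545,"y":0.017,"z":0.070,"wx":0,"wy":0,"wz":0}]'; python3 go.py .6003 .2633 .08 43.2
python3 - <<'E'
from h import *
d=grab("top");crop(d,170,140,120,115,5,"c1");
E
```

```text
time: 1.78
position: [0.5968, 0.2657, 0.1493]
tool_rot: [-1.245, -2.88, 0.007]
ft_force: [0.3, 0.5, -0.3]
grip_width: 0.393
grip_force: 0.0
t 1.78 pos [0.5968 0.2657 0.1493] shift mm [-4.2  1.3 69.3] turn deg [-0.3 -0.1  0. ] grip 34.2 0.0 ft [ 0.3  0.5 -0.3] j [-0.69  0.38  0.29  1.54 -0.11  1.24  0.38]
```

View pics/c1.png

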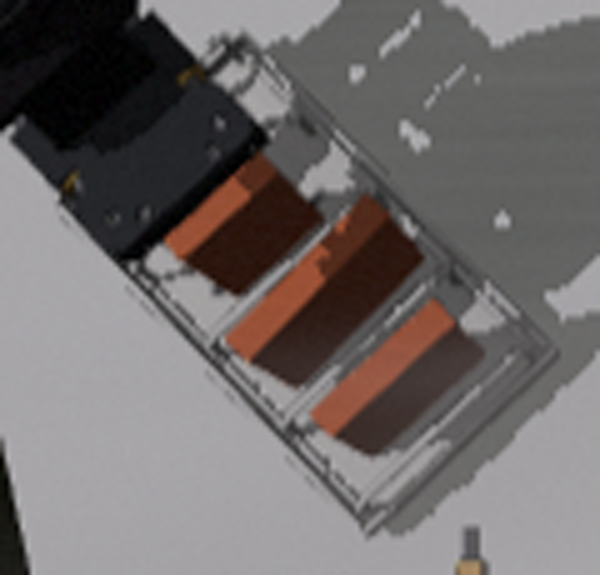

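The gripper body hides tile 1 (crop px 130,140) and lies parallel to the row, so its yaw matches. Next: descend and close.

```bash
python3 -m handwheel '[{"x":-0.004,"y":0.001,"z":0.015,"wx":0,"wy":0,"wz":0},{"x":-0.004,"y":0.001,"z":0.03,"wx":0,"wy":0,"wz":0},{"x":-0.004,"y":0.001,"z":0.045,"wx":0,"wy":0,"wz":0},{"x":-0.004,"y":0.001,"z":0.057,"wx":0,"wy":0,"wz":0},{"x":-0.004,"y":0.001,"z":0.065,"wx":0,"wy":0,"wz":0},{"x":-0.004,"y":0.001,"z":0.069,"wx":0,"wy":0,"wz":0},{"x":-0.004,"y":0.001,"z":0.069,"wx":0,"wy":0,"wz":0}]'; python3 -m handwheel '[{"x":0,"y":0,"z":0,"wx":0,"wy":0,"wz":0},{"x":0,"y":0,"z":0,"wx":0,"wy":0,"wz":0},{"x":0,"y":0,"z":0,"wx":0,"wy":0,"wz":0},{"x":0,"y":0,"z":0,"wx":0,"wy":0,"wz":0},{"x":0,"y":0,"z":0,"wx":0,"wy":0,"wz":0},{"x":0,"y":0,"z":0,"wx":0,"wy":0,"wz":0}]' 0 25; python3 go.py .6003 .2633 .22 43.2
```

```text
time: 2.42
position: [0.602, 0.2641, 0.0832]
tool_rot: [-1.247, -2.883, 0.001]
ft_force: [-0.1, -0.6, 1.0]
grip_width: 0.39
grip_force: 0.0
time: 2.92
position: [0.6027, 0.2643, 0.0844]
tool_rot: [1.247, 2.883, 0.002]
ft_force: [-0.0, 0.1, 2.6]
grip_width: 0.179
grip_force: 25.0
t 2.92 pos [0.6027 0.2643 0.0844] shift mm [   0.9   -2.3 -135.6] turn deg [0.1 0.  0. ] grip 15.6 25.0 ft [-0.   0.1  2.6] j [-0.67  0.44  0.28  1.6  -0.13  1.12  0.4 ]
```

```bash
python3 -m handwheel '[{"x":0,"y":0,"z":-0.008,"wx":0,"wy":0,"wz":0},{"x":0,"y":0,"z":-0.020,"wx":0,"wy":0,"wz":0},{"x":0,"y":0,"z":-0.040,"wx":0,"wy":0,"wz":0},{"x":0,"y":0,"z":-0.065,"wx":0,"wy":0,"wz":0},{"x":0,"y":0,"z":-0.090,"wx":0,"wy":0,"wz":0},{"x":0,"y":0,"z":-0.110,"wx":0,"wy":0,"wz":0},{"x":0,"y":0,"z":-0.125,"wx":0,"wy":0,"wz":0},{"x":0,"y":0,"z":-0.130,"wx":0,"wy":0,"wz":0},{"x":0,"y":0,"z":-0.130,"wx":0,"wy":0,"wz":0}]';  python3 - <<'E'
from h import *
# carry bay targets, rack yhat at -87.8 deg
o=np.array([.5247,-.2263]); a=np.radians(-87.8); yh=np.array([np.cos(a),np.sin(a)])
for y in (.073,.027,-.027,-.081): print(y,(o+y*yh).round(4))
d=grab("side","s2")
E
python3 go.py .5275 -.2992 .21 92.2
```

```text
time: 3.67
position: [0.6032, 0.2643, 0.216]
tool_rot: [1.247, 2.881, 0.005]
ft_force: [-0.0, -0.3, -2.1]
grip_width: 0.18
grip_force: 25.0
0.073 [ 0.5275 -0.2992]
0.027 [ 0.5257 -0.2533]
-0.027 [ 0.5237 -0.1993]
-0.081 [ 0.5216 -0.1454]
t 3.72 pos [0.6024 0.264  0.2142] shift mm [-359.2 -440.2    3.8] turn deg [  0.   0. -49.] grip 15.8 25.0 ft [ 0.1 -0.1 -2. ] j [-0.69  0.34  0.3   1.45 -0.1   1.36  0.37]
```

View pics/s2.png

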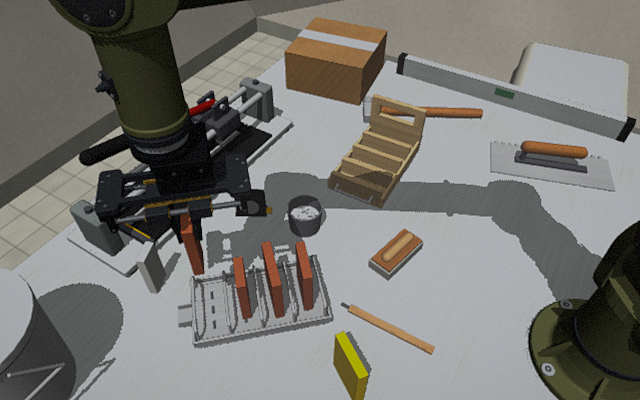

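Tile 1 hangs upright in the gripper (side px 195,245) clear of the rack. Next: transit to the carry rack.

```bash
python3 -m handwheel '[{"x":-0.012,"y":-0.015,"z":0,"wx":0,"wy":0,"wz":-3},{"x":-0.036,"y":-0.045,"z":0,"wx":0,"wy":0,"wz":-8},{"x":-0.060,"y":-0.074,"z":0,"wx":0,"wy":0,"wz":-13},{"x":-0.085,"y":-0.104,"z":0,"wx":0,"wy":0,"wz":-18},{"x":-0.109,"y":-0.134,"z":0,"wx":0,"wy":0,"wz":-23},{"x":-0.134,"y":-0.164,"z":0,"wx":0,"wy":0,"wz":-28},{"x":-0.158,"y":-0.194,"z":0,"wx":0,"wy":0,"wz":-33},{"x":-0.183,"y":-0.224,"z":0,"wx":0,"wy":0,"wz":-38},{"x":-0.207,"y":-0.254,"z":0,"wx":0,"wy":0,"wz":-43},{"x":-0.230,"y":-0.280,"z":0,"wx":0,"wy":0,"wz":-49}]'; python3 go.py .5275 -.2992 .21 92.2
```

```text
time: 4.55
position: [0.5537, -0.0979, 0.2121]
tool_rot: [0.066, -3.138, 0.0]
ft_force: [0.2, -0.6, -0.7]
grip_width: 0.181
grip_force: 25.0
t 4.55 pos [ 0.5537 -0.0979  0.2121] shift mm [  34.6 -200.1    2.2] turn deg [ 0.  -0.2  0.2] grip 15.8 25.0 ft [ 0.2 -0.6 -0.7] j [-0.26  0.14  0.43  1.7  -0.06  1.31  1.79]
```

```bash
python3 -m handwheel '[{"x":0.007,"y":-0.038,"z":0,"wx":0,"wy":0,"wz":0},{"x":0.014,"y":-0.076,"z":0,"wx":0,"wy":0,"wz":0},{"x":0.021,"y":-0.114,"z":0,"wx":0,"wy":0,"wz":0},{"x":0.028,"y":-0.150,"z":0,"wx":0,"wy":0,"wz":0},{"x":0.032,"y":-0.180,"z":0,"wx":0,"wy":0,"wz":0},{"x":0.0345,"y":-0.195,"z":0,"wx":0,"wy":0,"wz":0},{"x":0.0345,"y":-0.200,"z":0,"wx":0,"wy":0,"wz":0},{"x":0.0345,"y":-0.200,"z":0,"wx":0,"wy":0,"wz":0},{"x":0.0345,"y":-0.200,"z":0,"wx":0,"wy":0,"wz":0}]'; python3 go.py .5275 -.2992 .21 92.2;  python3 go.py .5275 -.2992 .21 92.2
python3 - <<'E'
from h import *
d=grab("top"); crop(d,345,130,135,110,5.4,"c3")
E
python3 go.py .5275 -.2992 .21 92.2
```

```text
time: 5.3
position: [0.5291, -0.2947, 0.2125]
tool_rot: [0.063, -3.14, -0.003]
ft_force: [0.0, 0.7, -1.7]
grip_width: 0.182
grip_force: 25.0
t 5.3 pos [ 0.5291 -0.2947  0.2125] shift mm [ 1.7 -4.4  2.5] turn deg [ 0.1 -0.1  0.1] grip 15.9 25.0 ft [ 0.   0.7 -1.7] j [-0.01  0.25  0.56  1.6  -0.14  1.33  2.19]
t 5.3 pos [ 0.5291 -0.2947  0.2125] shift mm [ 1.7 -4.4  2.5] turn deg [ 0.1 -0.1  0.1] grip 15.9 25.0 ft [ 0.   0.7 -1.7] j [-0.01  0.25  0.56  1.6  -0.14  1.33  2.19]
t 5.35 pos [ 0.5295 -0.294   0.2127] shift mm [ 2.2 -5.1  2.7] turn deg [ 0.1 -0.1  0.2] grip 15.9 25.0 ft [ 0.8  0.1 -1.5] j [-0.01  0.25  0.56  1.6  -0.14  1.33  2.19]
```

View pics/c3.png

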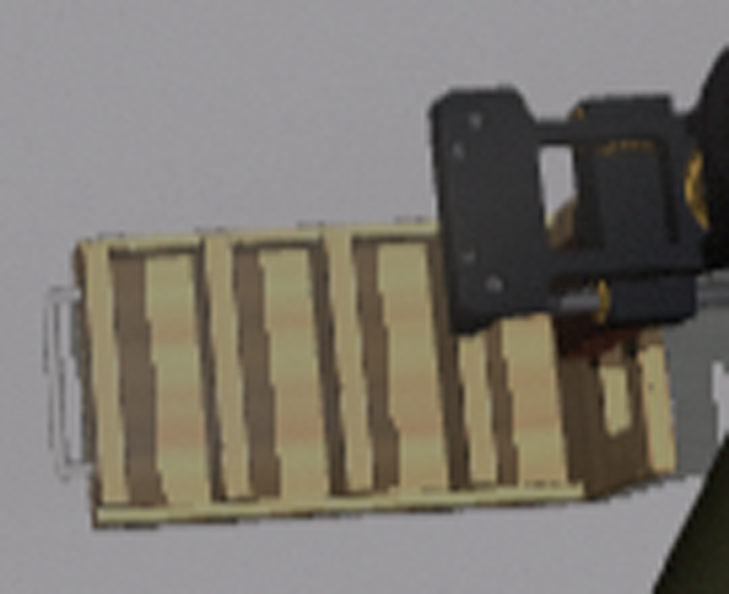

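The tile is still mostly hidden under the gripper (corner at crop px 600,345), short of the board. I'll nudge −y by 5 mm, lower partway and check from the side.

```bash
python3 -m handwheel '[{"x":0.002,"y":-0.005,"z":0,"wx":0,"wy":0,"wz":0},{"x":0.002,"y":-0.005,"z":0.01,"wx":0,"wy":0,"wz":0},{"x":0.002,"y":-0.005,"z":0.025,"wx":0,"wy":0,"wz":0},{"x":0.002,"y":-0.005,"z":0.042,"wx":0,"wy":0,"wz":0},{"x":0.002,"y":-0.005,"z":0.056,"wx":0,"wy":0,"wz":0},{"x":0.002,"y":-0.005,"z":0.060,"wx":0,"wy":0,"wz":0},{"x":0.002,"y":-0.005,"z":0.060,"wx":0,"wy":0,"wz":0}]'; python3 go.py .5275 -.2992 .08 92.2
python3 - <<'E'
from h import *
d=grab("side"); crop(d,310,60,150,150,4,"c4")
# expected pixels: tile bottom corners at carry y .065,.081 and x +-.022, z .09
o=np.array([.5247,-.2263]); a=np.radians(-87.8); yh=np.array([np.cos(a),np.sin(a)]); xh=np.array([yh[1],-yh[0]])
for x in (.022,-.022):
  for y in (.065,.081):
    print(x,y,((proj(d,np.r_[o+x*xh+y*yh,.09])-[310,60])*4).round(0))
print("d12 top x ends",[((proj(d,np.r_[o+x*xh+.054*yh,.058])-[310,60])*4).round(0) for x in (-.0577,.0577)])
print("board top",[((proj(d,np.r_[o+x*xh+.108*yh,.125])-[310,60])*4).round(0) for x in (-.065,.065)])
E
```

```text
time: 5.93
position: [0.5263, -0.3004, 0.1518]
tool_rot: [0.062, -3.138, -0.002]
ft_force: [1.1, -0.7, -0.8]
grip_width: 0.183
grip_force: 25.0
t 5.93 pos [ 0.5263 -0.3004  0.1518] shift mm [-1.4  1.  71.8] turn deg [ 0.1 -0.2  0.1] grip 15.9 25.0 ft [ 1.1 -0.7 -0.8] j [ 0.01  0.3   0.56  1.67 -0.17  1.22  2.22]
0.022 0.065 [[354. 266.]]
0.022 0.081 [[364. 251.]]
-0.022 0.065 [[282. 243.]]
-0.022 0.081 [[293. 229.]]
d12 top x ends [array([[213., 280.]]), array([[397., 341.]])]
board top [array([[250., 133.]]), array([[463., 197.]])]
```

View pics/c4.png

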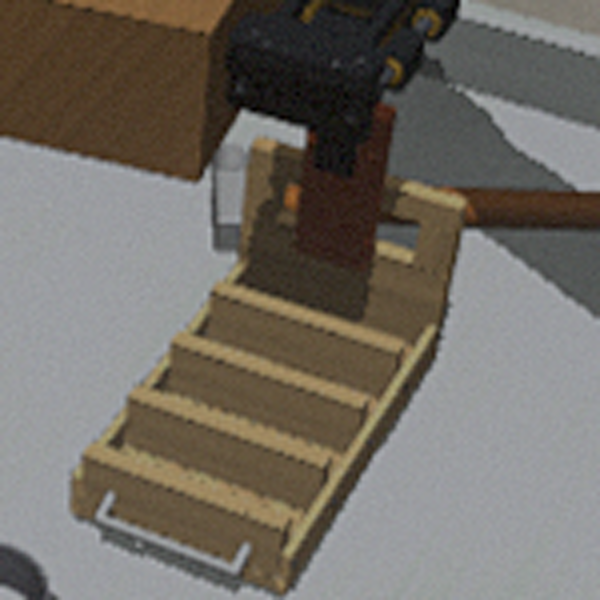

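The tile hangs above bay 1 with its bottom corners at crop px (298,245) and (370,268). Measured against the divider line, that is about y = +78 mm. I'll shift 3 mm away from the board, then lower.

```bash
python3 -m handwheel '[{"x":0,"y":0.003,"z":0,"wx":0,"wy":0,"wz":0},{"x":0,"y":0.003,"z":0.008,"wx":0,"wy":0,"wz":0},{"x":0,"y":0.003,"z":0.020,"wx":0,"wy":0,"wz":0},{"x":0,"y":0.003,"z":0.032,"wx":0,"wy":0,"wz":0},{"x":0,"y":0.003,"z":0.044,"wx":0,"wy":0,"wz":0},{"x":0,"y":0.003,"z":0.054,"wx":0,"wy":0,"wz":0},{"x":0,"y":0.003,"z":0.062,"wx":0,"wy":0,"wz":0},{"x":0,"y":0.003,"z":0.066,"wx":0,"wy":0,"wz":0},{"x":0,"y":0.003,"z":0.067,"wx":0,"wy":0,"wz":0},{"x":0,"y":0.003,"z":0.067,"wx":0,"wy":0,"wz":0}]'; python3 -m handwheel '[{"x":0,"y":0,"z":0.001,"wx":0,"wy":0,"wz":0},{"x":0,"y":0,"z":0.001,"wx":0,"wy":0,"wz":0},{"x":0,"y":0,"z":0.001,"wx":0,"wy":0,"wz":0}]';python3 -m handwheel '[{"x":0,"y":0,"z":0.001,"wx":0,"wy":0,"wz":0},{"x":0,"y":0,"z":0.001,"wx":0,"wy":0,"wz":0},{"x":0,"y":0,"z":0.001,"wx":0,"wy":0,"wz":0}]'; python3 -m handwheel '[{"x":0,"y":0,"z":0.001,"wx":0,"wy":0,"wz":0},{"x":0,"y":0,"z":0.001,"wx":0,"wy":0,"wz":0},{"x":0,"y":0,"z":0.001,"wx":0,"wy":0,"wz":0}]'
```

```text
time: 6.82
position: [0.5269, -0.2986, 0.0863]
tool_rot: [0.06, -3.141, -0.0]
ft_force: [-1.3, -0.8, -0.0]
grip_width: 0.183
grip_force: 25.0
time: 7.07
position: [0.5274, -0.2988, 0.0861]
tool_rot: [-0.061, 3.14, -0.0]
ft_force: [1.1, 0.1, -1.7]
grip_width: 0.178
grip_force: 25.0
time: 7.32
position: [0.527, -0.2985, 0.0846]
tool_rot: [-0.061, 3.141, 0.0]
ft_force: [0.4, 0.3, -1.6]
grip_width: 0.183
grip_force: 25.0
time: 7.57
position: [0.5272, -0.2987, 0.0843]
tool_rot: [-0.061, 3.14, 0.0]
ft_force: [-1.3, 2.0, 5.0]
grip_width: 0.182
grip_force: 25.0
```

Floor contact felt (+5 N). I'll open the fingers slightly.

```bash
python3 -m handwheel '[{"x":0,"y":0,"z":0,"wx":0,"wy":0,"wz":0},{"x":0,"y":0,"z":0,"wx":0,"wy":0,"wz":0},{"x":0,"y":0,"z":0,"wx":0,"wy":0,"wz":0},{"x":0,"y":0,"z":0,"wx":0,"wy":0,"wz":0}]' 0.023; python3 -m handwheel '[{"x":0,"y":0,"z":-0.005,"wx":0,"wy":0,"wz":0},{"x":0,"y":0,"z":-0.015,"wx":0,"wy":0,"wz":0},{"x":0,"y":0,"z":-0.03,"wx":0,"wy":0,"wz":0},{"x":0,"y":0,"z":-0.05,"wx":0,"wy":0,"wz":0},{"x":0,"y":0,"z":-0.08,"wx":0,"wy":0,"wz":0},{"x":0,"y":0,"z":-0.11,"wx":0,"wy":0,"wz":0},{"x":0,"y":0,"z":-0.13,"wx":0,"wy":0,"wz":0},{"x":0,"y":0,"z":-0.13,"wx":0,"wy":0,"wz":0}]';  python3 - <<'E'
from h import *
d=grab("side"); crop(d,310,60,150,150,4,"c5")
E
python3 go.py .5571 .228 .21 43.2
```

```text
time: 7.9
position: [0.527, -0.2985, 0.0833]
tool_rot: [0.061, -3.141, -0.0]
ft_force: [0.4, 0.2, -0.0]
grip_width: 0.258
grip_force: 0.0
time: 8.57
position: [0.5294, -0.3004, 0.22]
tool_rot: [-0.06, 3.132, -0.006]
ft_force: [0.4, -0.7, 0.0]
grip_width: 0.264
grip_force: 0.0
t 8.62 pos [ 0.5285 -0.2997  0.2173] shift mm [-48.8 526.3   6.3] turn deg [ 0.   0.4 49. ] grip 23.2 0.0 ft [-0.3  0.1  0.7] j [-0.    0.25  0.57  1.6  -0.14  1.33  2.19]
```

View pics/c5.png

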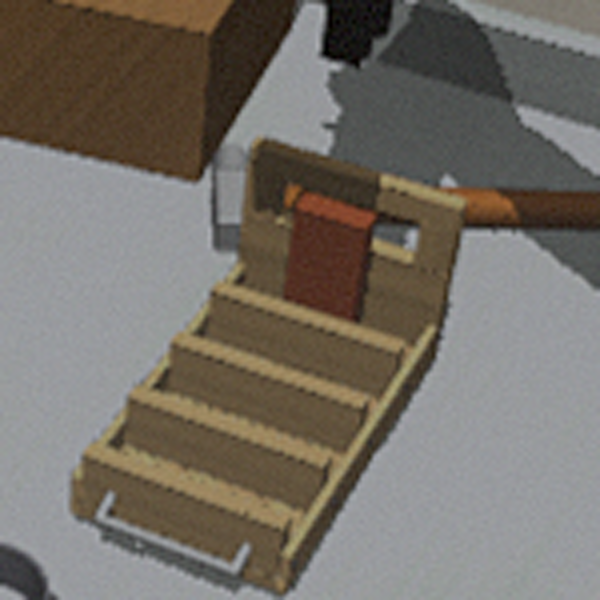

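Tile 1 stands upright in bay 1 (crop px 330,255). Next: back for tile 2.

```bash
python3 -m handwheel '[{"x":-0.003,"y":0.035,"z":0,"wx":0,"wy":0,"wz":5},{"x":-0.006,"y":0.074,"z":0,"wx":0,"wy":0,"wz":10},{"x":-0.010,"y":0.114,"z":0,"wx":0,"wy":0,"wz":15},{"x":-0.014,"y":0.154,"z":0,"wx":0,"wy":0,"wz":20},{"x":-0.018,"y":0.194,"z":0,"wx":0,"wy":0,"wz":25},{"x":-0.022,"y":0.234,"z":0,"wx":0,"wy":0,"wz":30},{"x":-0.026,"y":0.274,"z":0,"wx":0,"wy":0,"wz":35},{"x":-0.030,"y":0.314,"z":0,"wx":0,"wy":0,"wz":40},{"x":-0.034,"y":0.354,"z":0,"wx":0,"wy":0,"wz":45},{"x":-0.037,"y":0.390,"z":0,"wx":0,"wy":0,"wz":49}]' 0.034; python3 go.py .558 .2285 .16 43.2
```

```text
time: 9.45
position: [0.548, 0.0953, 0.2128]
tool_rot: [-1.251, -2.88, 0.0]
ft_force: [0.3, 0.6, 0.7]
grip_width: 0.39
grip_force: 0.0
t 9.45 pos [0.548  0.0953 0.2128] shift mm [90.4 98.2 52.8] turn deg [-0.  -0.1 -0.2] grip 33.9 0.0 ft [0.3 0.6 0.7] j [-0.53  0.13  0.34  1.71 -0.04  1.31  0.57]
```

Run:
```python
from h import *
d=grab("top"); im=d["image"]; h=cv2.cvtColor(im,cv2.COLOR_RGB2HSV)
m=((h[...,0]<12)&(h[...,1]>90)&(h[...,2]>85)).astype(np.uint8); m[:140]=0;m[255:]=0
n,l,st,c=cv2.connectedComponentsWithStats(m)
for i in range(1,n):
    if st[i,4]<40: continue
    ys,xs=np.where(l==i); P=ray(d,np.c_[xs,ys],0.12)[:,:2]*1000; print(c[i].round(0),st[i,4],P.mean(0).round(1),[np.round(v,1) for v in cv2.minAreaRect(P.astype(np.float32))])
```

```text
[448. 190.] 136 [ 526.  -298.8] [array([ 525.9, -298.7]), array([44.9, 15.2]), np.float64(2.8)]
[109. 225.] 1715 [459.4 459. ] [array([456., 459.]), array([102.8,  92.4]), np.float64(6.3)]
```

Tile 1's top measures (0.526, −0.2988), so rack y = 72.5 mm and yaw is within 1°, which is fine. Continuing to tile 2.

```bash
python3 -m handwheel '[{"x":0.027,"y":0.030,"z":0,"wx":0,"wy":0,"wz":0},{"x":0.054,"y":0.059,"z":0,"wx":0,"wy":0,"wz":0},{"x":0.078,"y":0.085,"z":0,"wx":0,"wy":0,"wz":0},{"x":0.090,"y":0.098,"z":0.005,"wx":0,"wy":0,"wz":0},{"x":0.090,"y":0.098,"z":0.025,"wx":0,"wy":0,"wz":0},{"x":0.090,"y":0.098,"z":0.045,"wx":0,"wy":0,"wz":0},{"x":0.090,"y":0.098,"z":0.053,"wx":0,"wy":0,"wz":0},{"x":0.090,"y":0.098,"z":0.053,"wx":0,"wy":0,"wz":0},{"x":0.090,"y":0.098,"z":0.053,"wx":0,"wy":0,"wz":0}]'; python3 go.py .558 .2285 .082 43.2
```

```text
time: 10.25
position: [0.5586, 0.2242, 0.1603]
tool_rot: [-1.249, -2.882, 0.002]
ft_force: [0.0, -0.3, -0.7]
grip_width: 0.39
grip_force: 0.0
t 10.25 pos [0.5586 0.2242 0.1603] shift mm [ 3.6  2.6 78.3] turn deg [-0.1 -0.  -0.1] grip 33.9 0.0 ft [ 0.  -0.3 -0.7] j [-0.65  0.26  0.26  1.67 -0.07  1.23  0.38]
```

```bash
python3 -m handwheel '[{"x":0.003,"y":0.002,"z":0.005,"wx":0,"wy":0,"wz":0},{"x":0.003,"y":0.002,"z":0.020,"wx":0,"wy":0,"wz":0},{"x":0.003,"y":0.002,"z":0.035,"wx":0,"wy":0,"wz":0},{"x":0.003,"y":0.002,"z":0.050,"wx":0,"wy":0,"wz":0},{"x":0.003,"y":0.002,"z":0.064,"wx":0,"wy":0,"wz":0},{"x":0.003,"y":0.002,"z":0.074,"wx":0,"wy":0,"wz":0},{"x":0.003,"y":0.002,"z":0.078,"wx":0,"wy":0,"wz":0},{"x":0.003,"y":0.002,"z":0.078,"wx":0,"wy":0,"wz":0}]'; python3 -m handwheel '[{"x":0,"y":0,"z":0,"wx":0,"wy":0,"wz":0},{"x":0,"y":0,"z":0,"wx":0,"wy":0,"wz":0},{"x":0,"y":0,"z":0,"wx":0,"wy":0,"wz":0},{"x":0,"y":0,"z":0,"wx":0,"wy":0,"wz":0},{"x":0,"y":0,"z":0,"wx":0,"wy":0,"wz":0},{"x":0,"y":0,"z":0,"wx":0,"wy":0,"wz":0}]' 0 25; python3 go.py .558 .2285 .21 43.2; python3 -m handwheel '[{"x":0,"y":0,"z":-0.008,"wx":0,"wy":0,"wz":0},{"x":0,"y":0,"z":-0.020,"wx":0,"wy":0,"wz":0},{"x":0,"y":0,"z":-0.040,"wx":0,"wy":0,"wz":0},{"x":0,"y":0,"z":-0.065,"wx":0,"wy":0,"wz":0},{"x":0,"y":0,"z":-0.090,"wx":0,"wy":0,"wz":0},{"x":0,"y":0,"z":-0.110,"wx":0,"wy":0,"wz":0},{"x":0,"y":0,"z":-0.125,"wx":0,"wy":0,"wz":0},{"x":0,"y":0,"z":-0.130,"wx":0,"wy":0,"wz":0},{"x":0,"y":0,"z":-0.130,"wx":0,"wy":0,"wz":0}]'; python3 go.py .5257 -.2533 .21 92.2
```

```text
time: 10.92
position: [0.5579, 0.2287, 0.0822]
tool_rot: [-1.247, -2.883, 0.001]
ft_force: [-1.1, -0.3, 0.3]
grip_width: 0.393
grip_force: 0.0
time: 11.42
position: [0.5586, 0.2291, 0.0834]
tool_rot: [1.247, 2.883, 0.002]
ft_force: [-0.1, 0.1, 3.0]
grip_width: 0.177
grip_force: 25.0
t 11.42 pos [0.5586 0.2291 0.0834] shift mm [  -0.    -0.7 -126.6] turn deg [0.1 0.  0. ] grip 15.4 25.0 ft [-0.1  0.1  3. ] j [-0.64  0.33  0.25  1.74 -0.09  1.08  0.39]
time: 12.17
position: [0.5589, 0.2291, 0.2146]
tool_rot: [1.247, 2.881, 0.004]
ft_force: [-0.6, -0.1, -2.1]
grip_width: 0.178
grip_force: 25.0
t 12.17 pos [0.5589 0.2291 0.2146] shift mm [-328.8 -354.5    3.7] turn deg [  0.2   0.1 -49. ] grip 15.5 25.0 ft [-0.6 -0.1 -2.1] j [-0.66  0.22  0.26  1.6  -0.06  1.33  0.37]
```

```bash
python3 -m handwheel '[{"x":-0.014,"y":-0.015,"z":0,"wx":0,"wy":0,"wz":-3},{"x":-0.040,"y":-0.043,"z":0,"wx":0,"wy":0,"wz":-8},{"x":-0.066,"y":-0.071,"z":0,"wx":0,"wy":0,"wz":-13},{"x":-0.092,"y":-0.099,"z":0,"wx":0,"wy":0,"wz":-18},{"x":-0.118,"y":-0.127,"z":0,"wx":0,"wy":0,"wz":-23},{"x":-0.144,"y":-0.155,"z":0,"wx":0,"wy":0,"wz":-28},{"x":-0.170,"y":-0.183,"z":0,"wx":0,"wy":0,"wz":-33},{"x":-0.196,"y":-0.211,"z":0,"wx":0,"wy":0,"wz":-38},{"x":-0.222,"y":-0.239,"z":0,"wx":0,"wy":0,"wz":-43},{"x":-0.246,"y":-0.265,"z":0,"wx":0,"wy":0,"wz":-49}]'; python3 go.py .5257 -.252 .21 92.2
```

```text
time: 13.0
position: [0.5319, -0.1342, 0.2113]
tool_rot: [0.066, -3.139, -0.0]
ft_force: [0.3, -0.2, -1.9]
grip_width: 0.182
grip_force: 25.0
t 13.0 pos [ 0.5319 -0.1342  0.2113] shift mm [  11.2 -117.5    1.3] turn deg [ 0.  -0.1  0.2] grip 15.8 25.0 ft [ 0.3 -0.2 -1.9] j [-0.24  0.11  0.47  1.74 -0.05  1.31  1.86]
```

```bash
python3 -m handwheel '[{"x":0.004,"y":-0.038,"z":0,"wx":0,"wy":0,"wz":0},{"x":0.008,"y":-0.074,"z":0,"wx":0,"wy":0,"wz":0},{"x":0.010,"y":-0.100,"z":0,"wx":0,"wy":0,"wz":0},{"x":0.011,"y":-0.114,"z":0,"wx":0,"wy":0,"wz":0},{"x":0.011,"y":-0.118,"z":0.005,"wx":0,"wy":0,"wz":0},{"x":0.011,"y":-0.118,"z":0.02,"wx":0,"wy":0,"wz":0},{"x":0.011,"y":-0.118,"z":0.04,"wx":0,"wy":0,"wz":0},{"x":0.011,"y":-0.118,"z":0.055,"wx":0,"wy":0,"wz":0},{"x":0.011,"y":-0.118,"z":0.060,"wx":0,"wy":0,"wz":0},{"x":0.011,"y":-0.118,"z":0.060,"wx":0,"wy":0,"wz":0}]'; python3 go.py .5257 -.252 .08 92.2
```

```text
time: 13.83
position: [0.5257, -0.2482, 0.15]
tool_rot: [0.063, -3.136, -0.003]
ft_force: [-0.7, 0.6, -2.6]
grip_width: 0.182
grip_force: 25.0
t 13.83 pos [ 0.5257 -0.2482  0.15  ] shift mm [-0.1 -3.9 70. ] turn deg [ 0.1 -0.3  0.1] grip 15.9 25.0 ft [-0.7  0.6 -2.6] j [-0.08  0.25  0.55  1.73 -0.14  1.2   2.12]
```

```bash
python3 -m handwheel '[{"x":0,"y":-0.003,"z":0,"wx":0,"wy":0,"wz":0},{"x":0,"y":-0.003,"z":0.008,"wx":0,"wy":0,"wz":0},{"x":0,"y":-0.003,"z":0.020,"wx":0,"wy":0,"wz":0},{"x":0,"y":-0.003,"z":0.032,"wx":0,"wy":0,"wz":0},{"x":0,"y":-0.003,"z":0.044,"wx":0,"wy":0,"wz":0},{"x":0,"y":-0.003,"z":0.054,"wx":0,"wy":0,"wz":0},{"x":0,"y":-0.003,"z":0.062,"wx":0,"wy":0,"wz":0},{"x":0,"y":-0.003,"z":0.066,"wx":0,"wy":0,"wz":0},{"x":0,"y":-0.003,"z":0.067,"wx":0,"wy":0,"wz":0},{"x":0,"y":-0.003,"z":0.067,"wx":0,"wy":0,"wz":0}]'; python3 -m handwheel '[{"x":0,"y":0,"z":0.0015,"wx":0,"wy":0,"wz":0},{"x":0,"y":0,"z":0.0015,"wx":0,"wy":0,"wz":0},{"x":0,"y":0,"z":0.0015,"wx":0,"wy":0,"wz":0}]';python3 -m handwheel '[{"x":0,"y":0,"z":0.0015,"wx":0,"wy":0,"wz":0},{"x":0,"y":0,"z":0.0015,"wx":0,"wy":0,"wz":0},{"x":0,"y":0,"z":0.0015,"wx":0,"wy":0,"wz":0}]'; python3 go.py .5257 -.252 .08 92.2
```

```text
time: 14.67
position: [0.5271, -0.2533, 0.0853]
tool_rot: [0.061, -3.141, -0.0]
ft_force: [0.1, -0.0, -1.2]
grip_width: 0.183
grip_force: 25.0
time: 14.92
position: [0.5274, -0.2534, 0.0845]
tool_rot: [-0.061, 3.14, -0.0]
ft_force: [0.8, 0.1, -2.2]
grip_width: 0.182
grip_force: 25.0
time: 15.17
position: [0.5277, -0.2536, 0.0834]
tool_rot: [-0.061, 3.14, -0.001]
ft_force: [-0.7, 0.6, 3.2]
grip_width: 0.183
grip_force: 25.0
t 15.17 pos [ 0.5277 -0.2536  0.0834] shift mm [1.9 1.7 3.4] turn deg [-0.   0.1  0. ] grip 15.9 25.0 ft [-0.7  0.6  3.2] j [-0.05  0.32  0.54  1.8  -0.18  1.07  2.16]
```

Contact (+3 N). Release, rise, and go back for tile 3.

```bash
python3 -m handwheel '[{"x":0,"y":0,"z":0,"wx":0,"wy":0,"wz":0},{"x":0,"y":0,"z":0,"wx":0,"wy":0,"wz":0},{"x":0,"y":0,"z":0,"wx":0,"wy":0,"wz":0},{"x":0,"y":0,"z":0,"wx":0,"wy":0,"wz":0}]' 0.026; python3 -m handwheel '[{"x":0,"y":0,"z":-0.005,"wx":0,"wy":0,"wz":0},{"x":0,"y":0,"z":-0.015,"wx":0,"wy":0,"wz":0},{"x":0,"y":0,"z":-0.03,"wx":0,"wy":0,"wz":0},{"x":0,"y":0,"z":-0.05,"wx":0,"wy":0,"wz":0},{"x":0,"y":0,"z":-0.08,"wx":0,"wy":0,"wz":0},{"x":0,"y":0,"z":-0.11,"wx":0,"wy":0,"wz":0},{"x":0,"y":0,"z":-0.13,"wx":0,"wy":0,"wz":0},{"x":0,"y":0,"z":-0.13,"wx":0,"wy":0,"wz":0}]'; python3 go.py .524 .188 .21 43.2
```

```text
time: 15.5
position: [0.5271, -0.2532, 0.0824]
tool_rot: [0.061, -3.141, -0.0]
ft_force: [-0.2, -0.0, 0.1]
grip_width: 0.288
grip_force: 0.0
time: 16.17
position: [0.5297, -0.2549, 0.2189]
tool_rot: [-0.06, 3.132, -0.005]
ft_force: [1.4, 0.4, -0.1]
grip_width: 0.299
grip_force: 0.0
t 16.17 pos [ 0.5297 -0.2549  0.2189] shift mm [-11.2 442.8   7.6] turn deg [ 0.1  0.6 49. ] grip 26.0 0.0 ft [ 1.4  0.4 -0.1] j [-0.09  0.2   0.56  1.64 -0.11  1.32  2.1 ]
```

```bash
python3 -m handwheel '[{"x":-0.001,"y":0.035,"z":0,"wx":0,"wy":0,"wz":5},{"x":-0.002,"y":0.074,"z":0,"wx":0,"wy":0,"wz":10},{"x":-0.003,"y":0.114,"z":0,"wx":0,"wy":0,"wz":15},{"x":-0.004,"y":0.154,"z":0,"wx":0,"wy":0,"wz":20},{"x":-0.005,"y":0.194,"z":0,"wx":0,"wy":0,"wz":25},{"x":-0.006,"y":0.234,"z":0,"wx":0,"wy":0,"wz":30},{"x":-0.007,"y":0.274,"z":0,"wx":0,"wy":0,"wz":35},{"x":-0.008,"y":0.314,"z":0,"wx":0,"wy":0,"wz":40},{"x":-0.009,"y":0.350,"z":0,"wx":0,"wy":0,"wz":44},{"x":-0.010,"y":0.370,"z":0,"wx":0,"wy":0,"wz":46}]' 0.034; python3 go.py .524 .188 .16 46
python3 - <<'E'
from h import *
d=grab("top"); im=d["image"]; h=cv2.cvtColor(im,cv2.COLOR_RGB2HSV)
m=((h[...,0]<12)&(h[...,1]>90)&(h[...,2]>85)).astype(np.uint8); m[:140]=0;m[255:]=0
n,l,st,c=cv2.connectedComponentsWithStats(m)
for i in range(1,n):
    if st[i,4]<40: continue
    ys,xs=np.where(l==i); P=ray(d,np.c_[xs,ys],0.12)[:,:2]*1000; print(c[i].round(0),st[i,4],P.mean(0).round(1),[np.round(v,1) for v in cv2.minAreaRect(P.astype(np.float32))])
E
```

```text
time: 17.0
position: [0.5217, 0.1224, 0.2127]
tool_rot: [-1.167, -2.916, -0.003]
ft_force: [0.9, -0.0, 0.1]
grip_width: 0.388
grip_force: 0.0
t 17.0 pos [0.5217 0.1224 0.2127] shift mm [43.5 49.  52.8] turn deg [ 0.1 -0.1  0.4] grip 33.8 0.0 ft [ 0.9 -0.   0.1] j [-0.56  0.08  0.3   1.76 -0.03  1.3   0.55]
[428. 190.] 189 [ 526.4 -253.9] [array([ 526.7, -254. ]), array([59.8, 15.8]), np.float64(2.1)]
[448. 190.] 136 [ 526.  -298.8] [array([ 525.9, -298.7]), array([44.9, 15.2]), np.float64(2.8)]
[109. 225.] 1716 [459.4 459.1] [array([456., 459.]), array([102.8,  92.4]), np.float64(6.3)]
```

Tile 2's top is at (0.5264, −0.2539), so rack y is about 27.6 mm. Good. Tile 3 next.

```bash
python3 -m handwheel '[{"x":0.022,"y":0.025,"z":0,"wx":0,"wy":0,"wz":0},{"x":0.040,"y":0.045,"z":0,"wx":0,"wy":0,"wz":0},{"x":0.044,"y":0.049,"z":0.005,"wx":0,"wy":0,"wz":0},{"x":0.044,"y":0.049,"z":0.020,"wx":0,"wy":0,"wz":0},{"x":0.044,"y":0.049,"z":0.040,"wx":0,"wy":0,"wz":0},{"x":0.044,"y":0.049,"z":0.050,"wx":0,"wy":0,"wz":0},{"x":0.044,"y":0.049,"z":0.053,"wx":0,"wy":0,"wz":0},{"x":0.044,"y":0.049,"z":0.053,"wx":0,"wy":0,"wz":0}]'; python3 go.py .524 .188 .082 46
```

```text
time: 17.72
position: [0.5244, 0.1818, 0.1588]
tool_rot: [-1.172, -2.913, 0.002]
ft_force: [0.0, -0.1, 0.4]
grip_width: 0.393
grip_force: 0.0
t 17.72 pos [0.5244 0.1818 0.1588] shift mm [ 4.6  4.3 76.8] turn deg [-0.1 -0.   0.2] grip 34.2 0.0 ft [ 0.  -0.1  0.4] j [-0.61  0.16  0.25  1.78 -0.04  1.21  0.46]
```

```bash
python3 -m handwheel '[{"x":0.004,"y":0.0035,"z":0.005,"wx":0,"wy":0,"wz":0},{"x":0.004,"y":0.0035,"z":0.020,"wx":0,"wy":0,"wz":0},{"x":0.004,"y":0.0035,"z":0.035,"wx":0,"wy":0,"wz":0},{"x":0.004,"y":0.0035,"z":0.050,"wx":0,"wy":0,"wz":0},{"x":0.004,"y":0.0035,"z":0.064,"wx":0,"wy":0,"wz":0},{"x":0.004,"y":0.0035,"z":0.073,"wx":0,"wy":0,"wz":0},{"x":0.004,"y":0.0035,"z":0.077,"wx":0,"wy":0,"wz":0},{"x":0.004,"y":0.0035,"z":0.077,"wx":0,"wy":0,"wz":0}]'; python3 -m handwheel '[{"x":0,"y":0,"z":0,"wx":0,"wy":0,"wz":0},{"x":0,"y":0,"z":0,"wx":0,"wy":0,"wz":0},{"x":0,"y":0,"z":0,"wx":0,"wy":0,"wz":0},{"x":0,"y":0,"z":0,"wx":0,"wy":0,"wz":0},{"x":0,"y":0,"z":0,"wx":0,"wy":0,"wz":0},{"x":0,"y":0,"z":0,"wx":0,"wy":0,"wz":0}]' 0 30; python3 go.py .524 .188 .21 46; python3 -m handwheel '[{"x":0,"y":0,"z":-0.008,"wx":0,"wy":0,"wz":0},{"x":0,"y":0,"z":-0.020,"wx":0,"wy":0,"wz":0},{"x":0,"y":0,"z":-0.040,"wx":0,"wy":0,"wz":0},{"x":0,"y":0,"z":-0.065,"wx":0,"wy":0,"wz":0},{"x":0,"y":0,"z":-0.090,"wx":0,"wy":0,"wz":0},{"x":0,"y":0,"z":-0.110,"wx":0,"wy":0,"wz":0},{"x":0,"y":0,"z":-0.125,"wx":0,"wy":0,"wz":0},{"x":0,"y":0,"z":-0.130,"wx":0,"wy":0,"wz":0},{"x":0,"y":0,"z":-0.130,"wx":0,"wy":0,"wz":0}]'; python3 go.py .5237 -.1985 .21 92.2
python3 - <<'E'
from h import *
d=grab("side","s6")
E
```

```text
time: 18.38
position: [0.5243, 0.1881, 0.0822]
tool_rot: [-1.171, -2.915, 0.001]
ft_force: [0.6, -0.1, 0.5]
grip_width: 0.389
grip_force: 0.0
time: 18.88
position: [0.525, 0.1882, 0.0833]
tool_rot: [1.171, 2.914, 0.002]
ft_force: [-0.8, -0.1, 3.0]
grip_width: 0.182
grip_force: 30.0
t 18.88 pos [0.525  0.1882 0.0833] shift mm [   0.5   -0.6 -126.7] turn deg [0.1 0.  0.2] grip 15.9 30.0 ft [-0.8 -0.1  3. ] j [-0.61  0.24  0.24  1.86 -0.07  1.05  0.47]
time: 19.63
position: [0.5253, 0.1882, 0.2145]
tool_rot: [1.171, 2.913, 0.004]
ft_force: [0.5, -0.9, -2.4]
grip_width: 0.183
grip_force: 30.0
t 19.63 pos [0.5253 0.1882 0.2145] shift mm [-266.5 -280.3    3.9] turn deg [  0.1   0.1 -46. ] grip 15.9 30.0 ft [ 0.5 -0.9 -2.4] j [-0.62  0.13  0.25  1.71 -0.03  1.31  0.44]
```

View pics/s6.png

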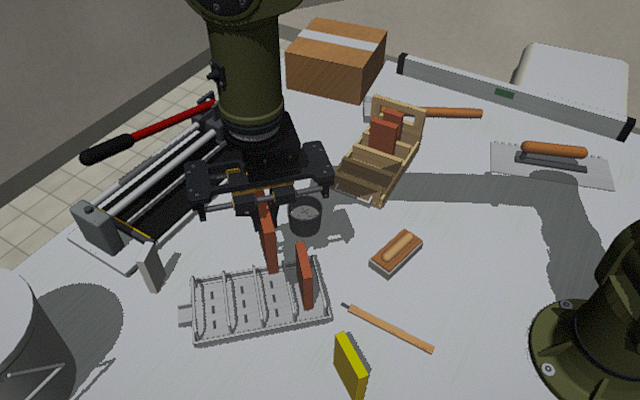

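Tile 3 hangs upright (side px 267,235), and tiles 1 and 2 stand in the carry rack. Next: transit to bay 3.

```bash
python3 -m handwheel '[{"x":-0.014,"y":-0.015,"z":0,"wx":0,"wy":0,"wz":-3},{"x":-0.040,"y":-0.042,"z":0,"wx":0,"wy":0,"wz":-8},{"x":-0.066,"y":-0.069,"z":0,"wx":0,"wy":0,"wz":-13},{"x":-0.092,"y":-0.097,"z":0,"wx":0,"wy":0,"wz":-18},{"x":-0.118,"y":-0.124,"z":0,"wx":0,"wy":0,"wz":-23},{"x":-0.144,"y":-0.151,"z":0,"wx":0,"wy":0,"wz":-28},{"x":-0.170,"y":-0.178,"z":0,"wx":0,"wy":0,"wz":-33},{"x":-0.196,"y":-0.206,"z":0,"wx":0,"wy":0,"wz":-38},{"x":-0.220,"y":-0.231,"z":0,"wx":0,"wy":0,"wz":-43},{"x":-0.240,"y":-0.252,"z":0,"wx":0,"wy":0,"wz":-46}]'; python3 go.py .5237 -.1985 .21 92.2
```

```text
time: 20.52
position: [0.5217, -0.1631, 0.2111]
tool_rot: [0.063, -3.138, 0.001]
ft_force: [0.2, 0.4, -3.0]
grip_width: 0.178
grip_force: 30.0
t 20.52 pos [ 0.5217 -0.1631  0.2111] shift mm [ -0.6 -35.5   1.1] turn deg [-0.  -0.1  0.1] grip 15.4 30.0 ft [ 0.2  0.4 -3. ] j [-0.22  0.11  0.52  1.74 -0.06  1.31  1.92]
```

```bash
python3 -m handwheel '[{"x":0,"y":-0.015,"z":0,"wx":0,"wy":0,"wz":0},{"x":-0.001,"y":-0.030,"z":0,"wx":0,"wy":0,"wz":0},{"x":-0.001,"y":-0.037,"z":0,"wx":0,"wy":0,"wz":0},{"x":-0.001,"y":-0.037,"z":0.005,"wx":0,"wy":0,"wz":0},{"x":-0.001,"y":-0.037,"z":0.02,"wx":0,"wy":0,"wz":0},{"x":-0.001,"y":-0.037,"z":0.04,"wx":0,"wy":0,"wz":0},{"x":-0.001,"y":-0.037,"z":0.055,"wx":0,"wy":0,"wz":0},{"x":-0.001,"y":-0.037,"z":0.060,"wx":0,"wy":0,"wz":0},{"x":-0.001,"y":-0.037,"z":0.060,"wx":0,"wy":0,"wz":0}]'; python3 go.py .5247 -.1985 .08 92.2
```

```text
time: 21.27
position: [0.5245, -0.195, 0.1503]
tool_rot: [0.063, -3.137, -0.002]
ft_force: [-0.8, 0.4, -2.7]
grip_width: 0.184
grip_force: 30.0
t 21.27 pos [ 0.5245 -0.195   0.1503] shift mm [-0.4 -3.6 70.3] turn deg [ 0.1 -0.2  0.1] grip 16.0 30.0 ft [-0.8  0.4 -2.7] j [-0.17  0.19  0.54  1.79 -0.11  1.19  2.01]
```

```bash
python3 -m handwheel '[{"x":0,"y":-0.002,"z":0,"wx":0,"wy":0,"wz":0},{"x":0,"y":-0.002,"z":0.008,"wx":0,"wy":0,"wz":0},{"x":0,"y":-0.002,"z":0.020,"wx":0,"wy":0,"wz":0},{"x":0,"y":-0.002,"z":0.032,"wx":0,"wy":0,"wz":0},{"x":0,"y":-0.002,"z":0.044,"wx":0,"wy":0,"wz":0},{"x":0,"y":-0.002,"z":0.054,"wx":0,"wy":0,"wz":0},{"x":0,"y":-0.002,"z":0.062,"wx":0,"wy":0,"wz":0},{"x":0,"y":-0.002,"z":0.066,"wx":0,"wy":0,"wz":0},{"x":0,"y":-0.002,"z":0.067,"wx":0,"wy":0,"wz":0},{"x":0,"y":-0.002,"z":0.067,"wx":0,"wy":0,"wz":0}]'; python3 -m handwheel '[{"x":0,"y":0,"z":0.0015,"wx":0,"wy":0,"wz":0},{"x":0,"y":0,"z":0.0015,"wx":0,"wy":0,"wz":0},{"x":0,"y":0,"z":0.0015,"wx":0,"wy":0,"wz":0}]';python3 -m handwheel '[{"x":0,"y":0,"z":0.0015,"wx":0,"wy":0,"wz":0},{"x":0,"y":0,"z":0.0015,"wx":0,"wy":0,"wz":0},{"x":0,"y":0,"z":0.0015,"wx":0,"wy":0,"wz":0}]'; python3 go.py .5247 -.1985 .08 92.2
```

```text
time: 22.1
position: [0.5258, -0.199, 0.0853]
tool_rot: [0.061, -3.141, 0.0]
ft_force: [-0.7, -0.2, -2.1]
grip_width: 0.181
grip_force: 30.0
time: 22.35
position: [0.5262, -0.199, 0.0845]
tool_rot: [-0.061, 3.14, -0.0]
ft_force: [-0.9, 0.0, -1.8]
grip_width: 0.182
grip_force: 30.0
time: 22.6
position: [0.5265, -0.1992, 0.0833]
tool_rot: [-0.061, 3.14, -0.0]
ft_force: [-0.3, -0.1, 2.1]
grip_width: 0.182
grip_force: 30.0
t 22.6 pos [ 0.5265 -0.1992  0.0833] shift mm [1.7 0.8 3.3] turn deg [-0.   0.1  0. ] grip 15.9 30.0 ft [-0.3 -0.1  2.1] j [-0.15  0.27  0.53  1.85 -0.15  1.06  2.05]
```

```bash
python3 -m handwheel '[{"x":0,"y":0,"z":0,"wx":0,"wy":0,"wz":0},{"x":0,"y":0,"z":0,"wx":0,"wy":0,"wz":0},{"x":0,"y":0,"z":0,"wx":0,"wy":0,"wz":0},{"x":0,"y":0,"z":0,"wx":0,"wy":0,"wz":0}]' 0.026; python3 -m handwheel '[{"x":0,"y":0,"z":-0.005,"wx":0,"wy":0,"wz":0},{"x":0,"y":0,"z":-0.015,"wx":0,"wy":0,"wz":0},{"x":0,"y":0,"z":-0.03,"wx":0,"wy":0,"wz":0},{"x":0,"y":0,"z":-0.05,"wx":0,"wy":0,"wz":0},{"x":0,"y":0,"z":-0.08,"wx":0,"wy":0,"wz":0},{"x":0,"y":0,"z":-0.11,"wx":0,"wy":0,"wz":0},{"x":0,"y":0,"z":-0.13,"wx":0,"wy":0,"wz":0},{"x":0,"y":0,"z":-0.13,"wx":0,"wy":0,"wz":0}]'; python3 go.py .4825 .153 .21 43.2
```

```text
time: 22.93
position: [0.5259, -0.1989, 0.0825]
tool_rot: [-0.061, 3.141, 0.0]
ft_force: [-0.0, 0.8, 0.2]
grip_width: 0.292
grip_force: 0.0
time: 23.6
position: [0.5286, -0.2003, 0.2187]
tool_rot: [-0.06, 3.131, -0.003]
ft_force: [0.2, 0.1, 0.0]
grip_width: 0.298
grip_force: 0.0
t 23.6 pos [ 0.5286 -0.2003  0.2187] shift mm [ 32.6 354.8   7.7] turn deg [ 0.1  0.6 49. ] grip 25.9 0.0 ft [0.2 0.1 0. ] j [-0.18  0.14  0.55  1.7  -0.08  1.31  1.99]
```

```bash
python3 -m handwheel '[{"x":0.003,"y":0.035,"z":0,"wx":0,"wy":0,"wz":5},{"x":0.007,"y":0.074,"z":0,"wx":0,"wy":0,"wz":10},{"x":0.010,"y":0.114,"z":0,"wx":0,"wy":0,"wz":15},{"x":0.014,"y":0.154,"z":0,"wx":0,"wy":0,"wz":20},{"x":0.018,"y":0.194,"z":0,"wx":0,"wy":0,"wz":25},{"x":0.021,"y":0.234,"z":0,"wx":0,"wy":0,"wz":30},{"x":0.025,"y":0.274,"z":0,"wx":0,"wy":0,"wz":36},{"x":0.028,"y":0.305,"z":0,"wx":0,"wy":0,"wz":42},{"x":0.030,"y":0.325,"z":0,"wx":0,"wy":0,"wz":46},{"x":0.031,"y":0.335,"z":0,"wx":0,"wy":0,"wz":49}]' 0.034; python3 go.py .4825 .153 .16 43.2
python3 - <<'E'
from h import *
d=grab("top"); im=d["image"]; h=cv2.cvtColor(im,cv2.COLOR_RGB2HSV)
m=((h[...,0]<12)&(h[...,1]>90)&(h[...,2]>85)).astype(np.uint8); m[:140]=0;m[255:]=0
n,l,st,c=cv2.connectedComponentsWithStats(m)
for i in range(1,n):
    if st[i,4]<40: continue
    ys,xs=np.where(l==i); P=ray(d,np.c_[xs,ys],0.12)[:,:2]*1000; print(c[i].round(0),st[i,4],P.mean(0).round(1),[np.round(v,1) for v in cv2.minAreaRect(P.astype(np.float32))])
E
```

```text
time: 24.43
position: [0.4807, 0.1386, 0.2126]
tool_rot: [-1.244, -2.884, -0.001]
ft_force: [-0.1, 0.4, 0.1]
grip_width: 0.393
grip_force: 0.0
t 24.43 pos [0.4807 0.1386 0.2126] shift mm [ 9.2 11.2 52.6] turn deg [ 0.  -0.1  0.1] grip 34.2 0.0 ft [-0.1  0.4  0.1] j [-0.57  0.    0.24  1.84 -0.    1.3   0.42]
[404. 191.] 278 [ 525.5 -200. ] [array([ 525.6, -199.8]), array([92. , 15.8]), np.float64(2.5)]
[428. 190.] 190 [ 526.3 -253.9] [array([ 526.7, -254. ]), array([59.8, 15.9]), np.float64(2.1)]
[448. 190.] 137 [ 526.2 -298.8] [array([ 526. , -298.7]), array([45.1, 15.2]), np.float64(2.8)]
[109. 225.] 1715 [459.4 459.1] [array([456., 459.]), array([102.8,  92.4]), np.float64(6.3)]
```

Tile 3's top is at (0.5255, −0.2000), so rack y is about −26 mm. Good. Last tile.

```bash
python3 -m handwheel '[{"x":0.007,"y":0.008,"z":0,"wx":0,"wy":0,"wz":0},{"x":0.009,"y":0.011,"z":0.005,"wx":0,"wy":0,"wz":0},{"x":0.009,"y":0.011,"z":0.020,"wx":0,"wy":0,"wz":0},{"x":0.009,"y":0.011,"z":0.040,"wx":0,"wy":0,"wz":0},{"x":0.009,"y":0.011,"z":0.050,"wx":0,"wy":0,"wz":0},{"x":0.009,"y":0.011,"z":0.053,"wx":0,"wy":0,"wz":0},{"x":0.009,"y":0.011,"z":0.053,"wx":0,"wy":0,"wz":0}]'; python3 go.py .4825 .153 .082 43.2
```

```text
time: 25.07
position: [0.4834, 0.1478, 0.1587]
tool_rot: [-1.248, -2.882, 0.003]
ft_force: [-0.4, 0.2, 0.5]
grip_width: 0.391
grip_force: 0.0
t 25.07 pos [0.4834 0.1478 0.1587] shift mm [ 4.4  3.  76.7] turn deg [-0.1 -0.  -0. ] grip 34.0 0.0 ft [-0.4  0.2  0.5] j [-0.57  0.06  0.23  1.89 -0.01  1.19  0.42]
```

```bash
python3 -m handwheel '[{"x":0.004,"y":0.0025,"z":0.005,"wx":0,"wy":0,"wz":0},{"x":0.004,"y":0.0025,"z":0.020,"wx":0,"wy":0,"wz":0},{"x":0.004,"y":0.0025,"z":0.035,"wx":0,"wy":0,"wz":0},{"x":0.004,"y":0.0025,"z":0.050,"wx":0,"wy":0,"wz":0},{"x":0.004,"y":0.0025,"z":0.064,"wx":0,"wy":0,"wz":0},{"x":0.004,"y":0.0025,"z":0.073,"wx":0,"wy":0,"wz":0},{"x":0.004,"y":0.0025,"z":0.077,"wx":0,"wy":0,"wz":0},{"x":0.004,"y":0.0025,"z":0.077,"wx":0,"wy":0,"wz":0}]'; python3 -m handwheel '[{"x":0,"y":0,"z":0,"wx":0,"wy":0,"wz":0},{"x":0,"y":0,"z":0,"wx":0,"wy":0,"wz":0},{"x":0,"y":0,"z":0,"wx":0,"wy":0,"wz":0},{"x":0,"y":0,"z":0,"wx":0,"wy":0,"wz":0},{"x":0,"y":0,"z":0,"wx":0,"wy":0,"wz":0},{"x":0,"y":0,"z":0,"wx":0,"wy":0,"wz":0}]' 0 30; python3 -m handwheel '[{"x":0,"y":0,"z":-0.008,"wx":0,"wy":0,"wz":0},{"x":0,"y":0,"z":-0.020,"wx":0,"wy":0,"wz":0},{"x":0,"y":0,"z":-0.040,"wx":0,"wy":0,"wz":0},{"x":0,"y":0,"z":-0.065,"wx":0,"wy":0,"wz":0},{"x":0,"y":0,"z":-0.090,"wx":0,"wy":0,"wz":0},{"x":0,"y":0,"z":-0.110,"wx":0,"wy":0,"wz":0},{"x":0,"y":0,"z":-0.125,"wx":0,"wy":0,"wz":0},{"x":0,"y":0,"z":-0.130,"wx":0,"wy":0,"wz":0},{"x":0,"y":0,"z":-0.130,"wx":0,"wy":0,"wz":0}]'; python3 go.py .5226 -.1445 .21 92.2
```

```text
time: 25.73
position: [0.4827, 0.1533, 0.0822]
tool_rot: [-1.247, -2.883, 0.001]
ft_force: [-0.2, -0.6, -0.2]
grip_width: 0.392
grip_force: 0.0
time: 26.23
position: [0.4834, 0.1535, 0.0833]
tool_rot: [1.247, 2.883, 0.002]
ft_force: [-1.5, -0.6, 3.9]
grip_width: 0.182
grip_force: 29.9
time: 26.98
position: [0.4834, 0.1535, 0.2137]
tool_rot: [1.247, 2.882, 0.003]
ft_force: [-0.2, 0.5, -2.6]
grip_width: 0.182
grip_force: 29.9
t 26.98 pos [0.4834 0.1535 0.2137] shift mm [-244.  -175.5    3.5] turn deg [  0.1   0.1 -49. ] grip 15.9 29.9 ft [-0.2  0.5 -2.6] j [-0.58  0.02  0.23  1.82 -0.    1.3   0.4 ]
```

```bash
python3 -m handwheel '[{"x":-0.014,"y":-0.010,"z":0,"wx":0,"wy":0,"wz":-3},{"x":-0.038,"y":-0.027,"z":0,"wx":0,"wy":0,"wz":-8},{"x":-0.064,"y":-0.046,"z":0,"wx":0,"wy":0,"wz":-13},{"x":-0.092,"y":-0.066,"z":0,"wx":0,"wy":0,"wz":-18},{"x":-0.120,"y":-0.086,"z":0,"wx":0,"wy":0,"wz":-24},{"x":-0.148,"y":-0.106,"z":0,"wx":0,"wy":0,"wz":-30},{"x":-0.176,"y":-0.127,"z":0,"wx":0,"wy":0,"wz":-36},{"x":-0.202,"y":-0.145,"z":0,"wx":0,"wy":0,"wz":-42},{"x":-0.224,"y":-0.161,"z":0,"wx":0,"wy":0,"wz":-46},{"x":-0.236,"y":-0.170,"z":0,"wx":0,"wy":0,"wz":-49}]'; python3 go.py .5226 -.1445 .21 92.2
```

```text
time: 27.82
position: [0.5192, -0.1395, 0.2109]
tool_rot: [0.059, -3.138, 0.003]
ft_force: [-0.8, 0.2, -3.1]
grip_width: 0.185
grip_force: 30.0
t 27.82 pos [ 0.5192 -0.1395  0.2109] shift mm [-3.2 -5.1  0.9] turn deg [-0.1 -0.2 -0.1] grip 16.1 30.0 ft [-0.8  0.2 -3.1] j [-0.27  0.09  0.51  1.76 -0.04  1.3   1.86]
```

```bash
python3 -m handwheel '[{"x":-0.002,"y":-0.005,"z":0,"wx":0,"wy":0,"wz":0},{"x":-0.002,"y":-0.005,"z":0.005,"wx":0,"wy":0,"wz":0},{"x":-0.002,"y":-0.005,"z":0.02,"wx":0,"wy":0,"wz":0},{"x":-0.002,"y":-0.005,"z":0.04,"wx":0,"wy":0,"wz":0},{"x":-0.002,"y":-0.005,"z":0.055,"wx":0,"wy":0,"wz":0},{"x":-0.002,"y":-0.005,"z":0.060,"wx":0,"wy":0,"wz":0},{"x":-0.002,"y":-0.005,"z":0.060,"wx":0,"wy":0,"wz":0}]'; python3 go.py .5226 -.1445 .08 92.2
```

```text
time: 28.4
position: [0.5214, -0.1378, 0.1502]
tool_rot: [0.063, -3.137, -0.002]
ft_force: [0.3, 0.3, -1.3]
grip_width: 0.182
grip_force: 30.0
t 28.4 pos [ 0.5214 -0.1378  0.1502] shift mm [-1.3 -6.9 70.2] turn deg [ 0.1 -0.3  0.1] grip 15.8 30.0 ft [ 0.3  0.3 -1.3] j [-0.26  0.14  0.51  1.83 -0.08  1.19  1.89]
```

```bash
python3 -m handwheel '[{"x":-0.001,"y":-0.005,"z":0,"wx":0,"wy":0,"wz":0},{"x":-0.001,"y":-0.005,"z":0.008,"wx":0,"wy":0,"wz":0},{"x":-0.001,"y":-0.005,"z":0.020,"wx":0,"wy":0,"wz":0},{"x":-0.001,"y":-0.005,"z":0.032,"wx":0,"wy":0,"wz":0},{"x":-0.001,"y":-0.005,"z":0.044,"wx":0,"wy":0,"wz":0},{"x":-0.001,"y":-0.005,"z":0.054,"wx":0,"wy":0,"wz":0},{"x":-0.001,"y":-0.005,"z":0.062,"wx":0,"wy":0,"wz":0},{"x":-0.001,"y":-0.005,"z":0.066,"wx":0,"wy":0,"wz":0},{"x":-0.001,"y":-0.005,"z":0.067,"wx":0,"wy":0,"wz":0},{"x":-0.001,"y":-0.005,"z":0.067,"wx":0,"wy":0,"wz":0}]'; python3 -m handwheel '[{"x":0,"y":0,"z":0.0015,"wx":0,"wy":0,"wz":0},{"x":0,"y":0,"z":0.0015,"wx":0,"wy":0,"wz":0},{"x":0,"y":0,"z":0.0015,"wx":0,"wy":0,"wz":0}]';python3 -m handwheel '[{"x":0,"y":0,"z":0.0015,"wx":0,"wy":0,"wz":0},{"x":0,"y":0,"z":0.0015,"wx":0,"wy":0,"wz":0},{"x":0,"y":0,"z":0.0015,"wx":0,"wy":0,"wz":0}]'; python3 go.py .5226 -.1445 .08 92.2
```

```text
time: 29.23
position: [0.524, -0.145, 0.0853]
tool_rot: [0.061, -3.141, 0.0]
ft_force: [-0.0, -0.2, -2.7]
grip_width: 0.18
grip_force: 30.0
time: 29.48
position: [0.5243, -0.1451, 0.0845]
tool_rot: [-0.061, 3.14, -0.0]
ft_force: [0.6, 0.7, -1.9]
grip_width: 0.181
grip_force: 30.0
time: 29.73
position: [0.5246, -0.1452, 0.0833]
tool_rot: [-0.061, 3.139, -0.0]
ft_force: [-0.1, -0.6, 1.8]
grip_width: 0.179
grip_force: 30.0
t 29.73 pos [ 0.5246 -0.1452  0.0833] shift mm [2.  0.7 3.3] turn deg [-0.   0.1  0. ] grip 15.6 30.0 ft [-0.1 -0.6  1.8] j [-0.23  0.23  0.51  1.9  -0.13  1.05  1.94]
```

Contact again. Release, rise, then move aside (+y) for a clear final look.

```bash
python3 -m handwheel '[{"x":0,"y":0,"z":0,"wx":0,"wy":0,"wz":0},{"x":0,"y":0,"z":0,"wx":0,"wy":0,"wz":0},{"x":0,"y":0,"z":0,"wx":0,"wy":0,"wz":0},{"x":0,"y":0,"z":0,"wx":0,"wy":0,"wz":0}]' 0.026; python3 -m handwheel '[{"x":0,"y":0,"z":-0.005,"wx":0,"wy":0,"wz":0},{"x":0,"y":0,"z":-0.015,"wx":0,"wy":0,"wz":0},{"x":0,"y":0,"z":-0.03,"wx":0,"wy":0,"wz":0},{"x":0,"y":0,"z":-0.05,"wx":0,"wy":0,"wz":0},{"x":0,"y":0,"z":-0.08,"wx":0,"wy":0,"wz":0},{"x":0,"y":0,"z":-0.11,"wx":0,"wy":0,"wz":0},{"x":0,"y":0,"z":-0.13,"wx":0,"wy":0,"wz":0},{"x":0,"y":0,"z":-0.13,"wx":0,"wy":0,"wz":0}]'; python3 -m handwheel '[{"x":0,"y":0.03,"z":0,"wx":0,"wy":0,"wz":0},{"x":0,"y":0.07,"z":0,"wx":0,"wy":0,"wz":0},{"x":0,"y":0.11,"z":0,"wx":0,"wy":0,"wz":0},{"x":0,"y":0.15,"z":0,"wx":0,"wy":0,"wz":0},{"x":0,"y":0.19,"z":0,"wx":0,"wy":0,"wz":0},{"x":0,"y":0.22,"z":0,"wx":0,"wy":0,"wz":0},{"x":0,"y":0.24,"z":0,"wx":0,"wy":0,"wz":0},{"x":0,"y":0.25,"z":0,"wx":0,"wy":0,"wz":0},{"x":0,"y":0.25,"z":0,"wx":0,"wy":0,"wz":0},{"x":0,"y":0.25,"z":0,"wx":0,"wy":0,"wz":0}]'
python3 - <<'E'
from h import *
d=grab("top"); im=d["image"]; h=cv2.cvtColor(im,cv2.COLOR_RGB2HSV)
m=((h[...,0]<12)&(h[...,1]>90)&(h[...,2]>85)).astype(np.uint8); m[:140]=0;m[255:]=0
n,l,st,c=cv2.connectedComponentsWithStats(m)
for i in range(1,n):
    if st[i,4]<40: continue
    ys,xs=np.where(l==i); P=ray(d,np.c_[xs,ys],0.12)[:,:2]*1000; print(c[i].round(0),st[i,4],P.mean(0).round(1),[np.round(v,1) for v in cv2.minAreaRect(P.astype(np.float32))])
grab("side","s9")
E
```

```text
time: 30.07
position: [0.524, -0.1449, 0.0825]
tool_rot: [-0.061, 3.141, 0.0]
ft_force: [-0.6, -0.4, -0.4]
grip_width: 0.288
grip_force: 0.0
time: 30.73
position: [0.5269, -0.1459, 0.2187]
tool_rot: [-0.06, 3.131, -0.001]
ft_force: [1.4, -0.8, 0.7]
grip_width: 0.298
grip_force: 0.0
time: 31.57
position: [0.5144, 0.1036, 0.2126]
tool_rot: [0.06, -3.141, 0.002]
ft_force: [-0.8, -0.9, 0.0]
grip_width: 0.299
grip_force: 0.0
[404. 191.] 259 [ 525.  -200.2] [array([ 525.6, -200.3]), array([87.3, 14.8]), np.float64(2.0)]
[379. 190.] 166 [ 529.6 -145.8] [array([ 526.4, -145.7]), array([69.2, 13.9]), np.float64(2.2)]
[428. 190.] 188 [ 526.6 -253.7] [array([ 526.8, -253.8]), array([59.9, 15.5]), np.float64(2.1)]
[448. 190.] 138 [ 526.3 -298.8] [array([ 526.1, -298.7]), array([45.2, 15.2]), np.float64(2.8)]
[109. 225.] 1716 [459.4 459.1] [array([456., 459.]), array([102.8,  92.4]), np.float64(6.3)]
```

View pics/s9.png

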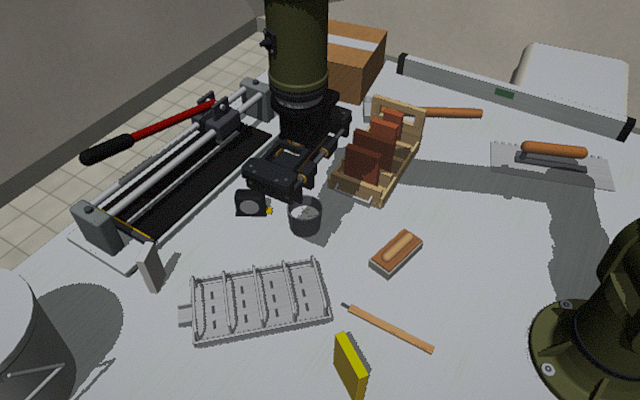

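The drain rack is empty and all four tiles stand in the carry rack (side px 345–400, 105–185), at rack y of about 72.5, 27.5, −26 and −80.5 mm. The tub (305,215) and stone (397,252) have not moved.

```bash
python3 -c "
from bench import ctrl
print(ctrl.close_job())"
```

```text
the job is handed in; nothing more can be done
None
```

All four tiles now stand upright in the carrying rack in the draining rack's order (44, 60, 92, 76 mm from the hand slot), the tub and stone look unmoved, and the job was handed in at about 32 s; no verdict came back.

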